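# Sort banded coupling sleeves into the indexing carousel

### The arm

A 6-joint arm with a two-finger parallel gripper is mounted at the origin on the work surface. World frame = base frame: x ahead of the robot, y to its left, z up, the work surface at z = 0. Lengths are in mm, angles in rad, forces in N, time in s.
With the tool pointing down it reaches from about 300 to 775 mm from the base axis. Payload 14.6 kg.
Tool frame: the origin (TCP) lies at the centre of the arm's flange, where the gripper is bolted on; the fingertips stand 173 mm ahead of it and the grasp point (between the pads) lies 155 mm ahead of it; z points along the fingers, x is the direction in which the jaws open and shut, and the axes are right-handed (so a half turn about z gives the same grasp; the last joint's range is limited). The gripper opens to 85 mm and grips with 20 to 120 N. Pads are 22 mm wide; open, the fingers measure 114 mm over their backs; the gripper's body (76 mm by 85 mm) begins 54 mm behind the grasp point. The pads swing forward as they close: fully open they stand 13 mm farther back than shut.
Start: joints at [-1.39, 0.3, 1.521, -0, 1.321, -0.067], TCP at [134.893, -533.193, 404.681] pointing down, gripper open.
Joint ranges: [-3.03, 3.03], [-0.79, 2.21], [0.23, 2.52], [-1.04, 4.18], [0, 3.07], [-2.55, 2.55]. Speed limits (rad/s): [2.22, 2.22, 2.57, 3.14, 3.14, 3.14].

### API

Orientations are given as [roll, pitch, yaw] about the fixed x, y, z axes, in that order (R = Rz(yaw) Ry(pitch) Rx(roll)).
In Python, from station import arm gives the robot as it stands. The module is installed in compiled form; this text tells all that it offers.
- The arm moves only by the tool play_rows, never from a script. Its argument "targets" is a list of rows, each a list of 3 entries, a list of its own where there are three numbers: the shift along the tool's x, y, z in m, then the turn about the tool's z in rad, then the closure, from 0 (fully open) to 1 (shut). A call has 1 to 12 rows; each row shifts and turns the commanded pose from where the row before left it, along the tool's axes as they then stand; what a row does not reach is not made up. A row lasts 1/12 s, in which the tool goes at most 41.7 mm and 7.16 degrees, less where a joint would pass 70% of its speed; a pose out of reach is approached as far as the arm can. A call is refused whole if a number of a shift passes 0.0417 or a number of a turn 0.125, either way. A call with a gripper value outside its range is refused whole. The fingers move at their own pace and stop on an object; "force" is the grip in N (left out, the last holds). Time passes only in rows, so rows that do not move let the fingers close. It gives the time, the measured TCP pose, the force and the opening at its end, in the units of the state.
- arm.get_obs(): the state, without advancing time (a new reading comes with each control period).
- arm.grab_frame(name): name is "side" or "top" or "wrist"; returns a dict with "image" (480x640x3 uint8, blue, green, red), "fx", "fy", "cx", "cy" (pixels), "cam_to_world" (4x4, takes a point from camera to world coordinates). Camera axes: x right, y down, z forward; pixel columns grow to the right and rows downward; lengths in mm; the calibration is good to about 2 mm. A picture is of the moment at which its call begins. There is no depth.
- arm.sign_off(): hands the job in, once; it reports no verdict.
Trained networks look in the newest picture that a camera, given by its name, has taken for a name from the list of things; names that differ only in an ending like _2 or _b are one class to them, and where a whole thing is asked for, a point or a joint stands for the part that bears it (a point fixed in the world has none). Each returns a list of dicts, best first, with "confidence" (0 to 1); they miss things now and then, are a little off and sometimes report something else, mostly with a low value. They report only what shows in the picture. A call takes as long as a camera call.
- arm.find_in(label, camera): "centre" ([row, column] in pixels, amid what is visible of it).
- arm.landmark_of(label, camera): "centre" ([row, column] in pixels: a listed point, or the origin of a listed thing).
The state is a dict: "clock": time; "joint_positions": joint angles; "dq": joint speeds; "joint_torque": joint torques, N m; "position": TCP position; "ee_rot": TCP orientation; "contact_force": force on the tool from outside, world axes, zero at the start; "ft_torque": the same for the moment, N m; "grip_width": opening from 0.0 (shut) to 1.0 (fully open).
Only numpy, scipy, OpenCV 4.12 (cv2) and the standard library are available. Lean on these libraries where they do the work, as an engineer would, in place of code of your own. Each camera call takes 0.05 s, during which the arm holds its last target.

### The job

Slide the yellow shutter of the parts carousel fully open to its end stop, then put every colour-banded hexagonal sleeve on the bench into the carousel bin of its own colour, turning the carousel by its rim pegs so that the matching bin is under the loading window before you drop each sleeve in. When all of them are in, park the carousel with its empty white bin squarely under the window and slide the shutter fully shut again. Leave the other things on the bench where they are.

Things in the scene. Friction and masses are not known exactly. Their poses are not given: they have to be found in the camera images.
- axis (a point): fixed point on the vertical turning axis of the parts carousel, at the top face of its fixed dark steel cover (69 mm above the bench). The cover is a level disc 194 mm across, 5 mm thick, with one square loading window. This point's x axis points horizontally from the window towards the axis, z is up; the whole stand can be turned on the bench
- window (a point): centre of the 50 x 50 mm loading window in the cover, at the height of the cover's top face, 62 mm from the axis along the stand's -x. Its sides lie along its own x (away from the rim, towards the axis) and y. Steel guide rails for the shutter, 30 to 35 mm either side of its middle along y, rise 7 mm above the cover
- carousel (a joint): turning angle of the carousel in the stand, rad, growing anticlockwise seen from above, no stops, stays where it is left (about 0.15 N m of friction, no detents). It is a dark steel disc 270 mm across, top face 20 mm above the bench, carrying five equal bins under the cover with walls to 62 mm above the bench; the red bin is centred under the window at 0 and, anticlockwise from above, follow yellow, blue, green, white, each 1.257 rad (72 degrees) on
- shutter (a joint): opening of the yellow sliding shutter over the window, m: 0 shut (window covered), 0.060 fully open at its end stop; it slides along the stand's +x, from the window over the middle of the cover, with about 1.5 N of friction
- shutter_grip (a point): centre of the black upright grip block on the shutter (22 mm along the slide, 16 mm across it, 32 mm tall, standing on the shutter plate whose top is 73.5 mm above the bench); the point is 92.5 mm above the bench, x axis along the opening direction
- peg_red (a point): middle of the red upright drive peg (14 mm diameter, from 20 to 65 mm above the bench) on the carousel's rim, 122 mm from the axis, in line with the red bin; when it stands right outside the window, the red bin is under the window. Any peg may be used to push or pull the carousel round
- peg_yellow (a point): middle of the yellow upright drive peg (14 mm diameter, from 20 to 65 mm above the bench) on the carousel's rim, 122 mm from the axis, in line with the yellow bin; when it stands right outside the window, the yellow bin is under the window. Any peg may be used to push or pull the carousel round
- peg_blue (a point): middle of the blue upright drive peg (14 mm diameter, from 20 to 65 mm above the bench) on the carousel's rim, 122 mm from the axis, in line with the blue bin; when it stands right outside the window, the blue bin is under the window. Any peg may be used to push or pull the carousel round
- peg_green (a point): middle of the green upright drive peg (14 mm diameter, from 20 to 65 mm above the bench) on the carousel's rim, 122 mm from the axis, in line with the green bin; when it stands right outside the window, the green bin is under the window. Any peg may be used to push or pull the carousel round
- peg_white (a point): middle of the white upright drive peg (14 mm diameter, from 20 to 65 mm above the bench) on the carousel's rim, 122 mm from the axis, in line with the white bin; when it stands right outside the window, the white bin is under the window. Any peg may be used to push or pull the carousel round
- bin_red (a point): middle of the floor of the red bin (floor painted red), 60 mm from the axis and 20 mm above the bench, below the cover; the bin is a 72 degree sector from 25 to 91 mm from the axis with 42 mm high walls
- bin_yellow (a point): middle of the floor of the yellow bin (floor painted yellow), 60 mm from the axis and 20 mm above the bench, below the cover; the bin is a 72 degree sector from 25 to 91 mm from the axis with 42 mm high walls
- bin_blue (a point): middle of the floor of the blue bin (floor painted blue), 60 mm from the axis and 20 mm above the bench, below the cover; the bin is a 72 degree sector from 25 to 91 mm from the axis with 42 mm high walls
- bin_green (a point): middle of the floor of the green bin (floor painted green), 60 mm from the axis and 20 mm above the bench, below the cover; the bin is a 72 degree sector from 25 to 91 mm from the axis with 42 mm high walls
- bin_white (a point): middle of the floor of the white bin (floor painted white), 60 mm from the axis and 20 mm above the bench, below the cover; the bin is a 72 degree sector from 25 to 91 mm from the axis with 42 mm high walls; no part belongs in it, and it is parked under the window at the end. When it is, the middle of its floor lies 2 mm from the window's middle seen from above
- sleeve_red_c (a point): centre of the loose hexagonal steel coupling sleeve with a red band: 26 mm across flats, 36 mm tall, about 0.09 kg, starting upright on a black rubber mat 3 mm thick. z is its long axis; its flats face its own x direction and every 60 degrees from there. None if it is absent in this run (or held)
- sleeve_yellow_c (a point): centre of the loose hexagonal steel coupling sleeve with a yellow band: 26 mm across flats, 36 mm tall, about 0.09 kg, starting upright on a black rubber mat 3 mm thick. z is its long axis; its flats face its own x direction and every 60 degrees from there. None if it is absent in this run (or held)
- sleeve_blue_c (a point): centre of the loose hexagonal steel coupling sleeve with a blue band: 26 mm across flats, 36 mm tall, about 0.09 kg, starting upright on a black rubber mat 3 mm thick. z is its long axis; its flats face its own x direction and every 60 degrees from there. None if it is absent in this run (or held)
- sleeve_green_c (a point): centre of the loose hexagonal steel coupling sleeve with a green band: 26 mm across flats, 36 mm tall, about 0.09 kg, starting upright on a black rubber mat 3 mm thick. z is its long axis; its flats face its own x direction and every 60 degrees from there. None if it is absent in this run (or held)
- plain_sleeve_c (a point): centre of a loose plain steel hexagonal sleeve of the same size without a colour band, standing on the bench; not part of the job
- red_cap: loose red plastic cap, 44 mm across, 20 mm tall, lying on the bench; not part of the job (origin: middle of underside)
- hammer: loose hammer with wooden handle, 260 mm long, lying on the bench beyond the mat; not part of the job (origin: middle of its length, underside)
- wrench: loose steel wrench 180 mm long lying flat on the bench; not part of the job (origin: middle, underside)

How it is judged (in metres and radians):
On the way, in this order (a step that is already met when the one before it is completed fails the run):
1. the shutter is fully open at its end stop (within 5 mm) (value of joint shutter above 0.055 m), for 0.2 s.
2. every banded sleeve lies in the bin of its colour (horizontal distance between sleeve_red_c and bin_red below 0.044 m and height (world z) of each of sleeve_red_c, sleeve_yellow_c, sleeve_blue_c, sleeve_green_c below 0.056 m and horizontal distance between sleeve_yellow_c and bin_yellow below 0.044 m and horizontal distance between sleeve_blue_c and bin_blue below 0.044 m and horizontal distance between sleeve_green_c and bin_green below 0.044 m), for 0.3 s.
At the end, for the whole second after the job is handed in: each banded sleeve present lies in the bin of its own colour (centre below the cover, within 44 mm of the middle of the bin floor), the middle of the white bin is within 12 mm of that of the window seen from above, the shutter is shut to within 5 mm and the carousel stands still (all of step 2 and horizontal distance between bin_white and window below 0.012 m and value of joint shutter below 0.005 m and velocity of joint carousel between -0.05 and 0.05 rad/s); the robot touches nothing.
It fails at once if a bystander (plain sleeve, red cap, hammer or wrench) is moved more than 50 mm (distance of any of plain_sleeve_c, red_cap, hammer, wrench from where it was at the start of the episode above 0.05 m).
Of sleeve_red, sleeve_yellow, sleeve_blue, sleeve_green only 3 to 4 are there at a start; the rules pass over those that are not, and their reading is None.
At some moment in a run one of sleeve_red, sleeve_yellow, sleeve_blue, sleeve_green may be knocked a few centimetres aside while the robot is not near it.
Once in a run the grip may slacken for a moment while it holds something.
It also fails if it takes over 210 s, if anything falls off the work surface, if the arm or the gripper's body presses on something with over 40 N, if the wrist force passes 120 N, or if a joint passes its speed limit or range.

## Working session

There is one attempt and no reset: what is moved stays moved. The work goes in short steps, Python scripts to look and compute and a tool call to move; the robot and the scene stay as the last step left them, time stands still between calls to the robot, and variables do not carry over. Pictures are saved under pics/ and viewed, and the job is handed in when it is done.

Besides the shell and the picture viewer there is one more tool, called after "Emit:" as a command line: name --argument value ..., lists and objects as JSON in quotes. play_rows: Moves the arm, as the interface text tells. Its arguments: {"type":"object","properties":{"targets":{"type":"array","items":{"type":"array"}},"force":{"type":"number"}},"required":["targets"]}

```bash
ls; mkdir -p pics; python3 - <<'E'
from station import arm
import cv2
print(arm.get_obs())
for n in ("top","side","wrist"):
    f=arm.grab_frame(n); cv2.imwrite(f"pics/{n}0.png",f["image"]); print(n,f["fx"],f["fy"],f["cx"],f["cy"],f["cam_to_world"])
E
```

```text
pics
{'clock': 0.0, 'joint_positions': array([-1.38961983e+00,  3.00494666e-01,  1.52157612e+00,  5.13630793e-06,
        1.32069172e+00, -6.66179937e-02]), 'dq': array([-0.00068046, -0.00178068,  0.00138992, -0.00128289,  0.00163948,
       -0.00103008]), 'joint_torque': array([-1.29041353e-03, -5.43501341e+01, -3.61786616e+01, -1.06636144e-04,
        4.10567140e-03,  1.71007161e-05]), 'position': array([ 134.87961917, -533.1774304 ,  404.110364  ]), 'ee_rot': array([-3.14150981e+00,  1.16692340e-03, -1.32300307e+00]), 'contact_force': array([-0.67393109, -0.25021814, -0.04083921]), 'ft_torque': array([4.86502263e-05, 2.64716772e-02, 5.48948028e-02]), 'grip_width': 1.0015091168561054}
top 445.09425897915577 445.09425897915577 322.9114166622146 239.64445728118193 [[-1.83091163e-02 -9.96699244e-01  7.90910382e-02  4.54741918e+02]
 [-9.99831465e-01  1.83583687e-02 -1.04416273e-04  3.17854390e+01]
 [-1.34791082e-03 -7.90796204e-02 -9.96867392e-01  1.21212591e+03]
 [ 0.00000000e+00  0.00000000e+00  0.00000000e+00  1.00000000e+00]]
side 494.08646754536994 494.08646754536994 311.2250581455485 233.87507432299932 [[-7.64715403e-01 -4.54100792e-01  4.57168265e-01  8.46485116e+01]
 [-6.44302923e-01  5.48954668e-01 -5.32468324e-01  5.85220100e+02]
 [-9.17036555e-03 -7.01741579e-01 -7.12372557e-01  8.52487733e+02]
 [ 0.00000000e+00  0.00000000e+00  0.00000000e+00  1.00000000e+00]]
wrist 332.92044073655387 332.92044073655387 318.5258199676981 236.20014462033052 [[ 2.44739160e-01 -9.34954963e-01 -2.56830609e-01  1.98375001e+02]
 [-9.69588755e-01 -2.36167557e-01 -6.42069412e-02 -5.17513841e+02]
 [-6.24459064e-04  2.64734023e-01 -9.64321268e-01  3.73458544e+02]
 [ 0.00000000e+00  0.00000000e+00  0.00000000e+00  1.00000000e+00]]
```

View pics/top0.png

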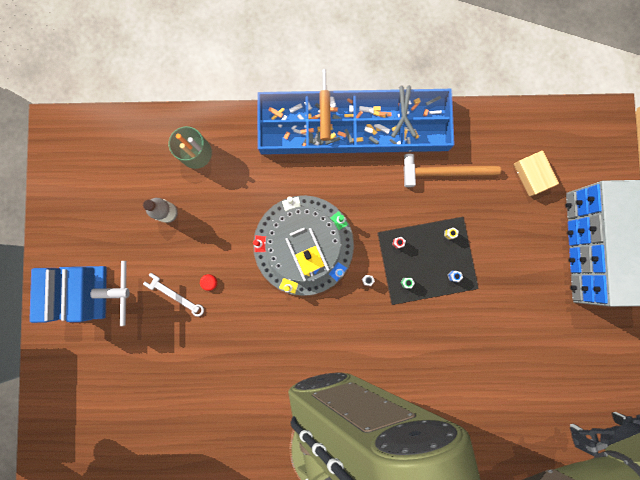

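View pics/side0.png

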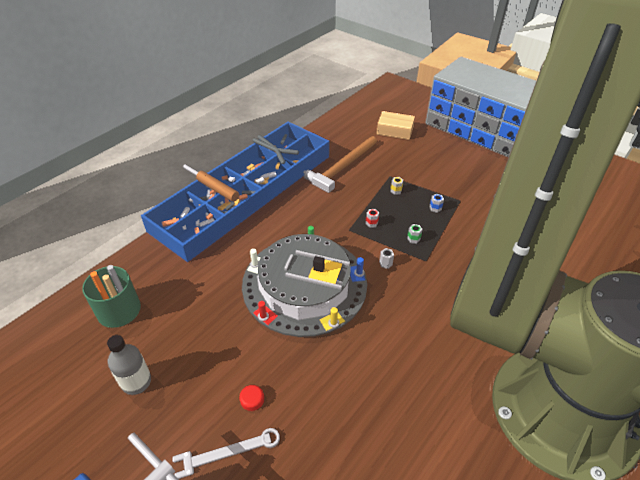

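```bash
cat > h.py <<'E'
from station import arm
import cv2, numpy as np
Z={'axis':69,'window':69,'shutter_grip':92.5,'peg':42.5,'sleeve':21,'plain':18,'red_cap':0,'hammer':0,'wrench':0,'bin':20}
def zof(l):
    for k in Z:
        if l.startswith(k): return Z[k]
def ray(f,rc):
    M=np.array(f['cam_to_world']);d=np.array([(rc[1]-f['cx'])/f['fx'],(rc[0]-f['cy'])/f['fy'],1]);return M[:3,3],M[:3,:3]@d
def at(f,rc,z):
    o,d=ray(f,rc);return o+d*(z-o[2])/d[2]
def px(f,p):
    M=np.array(f['cam_to_world']);c=M[:3,:3].T@(np.array(p,float)-M[:3,3]);return (f['cy']+f['fy']*c[1]/c[2],f['cx']+f['fx']*c[0]/c[2])
def look(labels,cams=('top','side'),save=None,mn=0.3):
    out={}
    for c in cams:
        f=arm.grab_frame(c)
        if save: cv2.imwrite(f'pics/{save}_{c}.png',f['image'])
        for l in labels:
            for r in arm.landmark_of(l,c)[:2]:
                if r['confidence']<mn: continue
                p=at(f,r['centre'],zof(l)); out.setdefault(l,[]).append((c,p))
                print(c,l,round(r['confidence'],2),np.round(r['centre'],1),np.round(p[:2],1))
    return out
E
python3 - <<'E'
from h import *
look(['axis','window','shutter_grip']+['peg_'+c for c in('red','yellow','blue','green','white')]+['sleeve_%s_c'%c for c in('red','yellow','blue','green')]+['plain_sleeve_c','red_cap','hammer','wrench'])
print(arm.get_obs()['clock'])
E
```

```text
top axis 0.75 [242.7 301.6] [538.6  86.7]
top window 0.69 [263.6 312.7] [484.3  59. ]
top shutter_grip 0.74 [253.  308.5] [510.5  68.6]
top peg_red 0.72 [242.  256.6] [544.5 206.5]
top peg_red 0.61 [250.2 307.6] [520.4  72.5]
top peg_yellow 0.95 [291.8 286.3] [412.7 129.8]
top peg_blue 0.7 [271.5 340.2] [463.  -12.1]
top peg_green 0.83 [215.3 339.6] [611.4 -13.7]
top peg_green 0.47 [231.8 448.4] [ 562.2 -299.8]
top peg_white 0.73 [201.1 289.2] [651.8 119.3]
top sleeve_red_c 0.48 [241.6 399.4] [ 540.2 -173.4]
top sleeve_yellow_c 0.53 [228.4 449. ] [ 573.3 -307.9]
top sleeve_blue_c 0.7 [275.8 456.1] [ 446.  -321.6]
top sleeve_blue_c 0.55 [202.2 286. ] [652.6 129.6]
top sleeve_green_c 0.66 [281.9 407.7] [ 432.2 -192.1]
top sleeve_green_c 0.43 [266.2 308.5] [478.8  71.5]
top plain_sleeve_c 0.72 [276.3 455.5] [ 444.7 -320.9]
top plain_sleeve_c 0.58 [277.3 367.9] [446.3 -86.7]
top red_cap 0.5 [283.1 207.2] [438.5 347.6]
top red_cap 0.32 [262.5 312. ] [489.1  62.5]
top hammer 0.57 [174.  449.5] [ 726.4 -321.4]
top hammer 0.51 [231.9 448.8] [ 565.8 -312.9]
top wrench 0.91 [296.3 176.2] [404.
[... 390 characters left out ...]
e peg_blue 0.85 [267.5 358.5] [460.5  -7.4]
side peg_blue 0.66 [203.9 435.7] [ 436.6 -292.2]
side peg_green 0.93 [236.6 311.8] [597.8 -14.4]
side peg_white 0.72 [255.8 253.7] [658.6 112.7]
side sleeve_red_c 0.62 [223.3 370.4] [ 531.4 -154.5]
side sleeve_yellow_c 0.69 [184.7 392.6] [ 570.6 -309.8]
side sleeve_blue_c 0.71 [277.7 330.8] [499.4  38.8]
side sleeve_blue_c 0.53 [202.7 436.3] [ 447.1 -320.4]
side sleeve_green_c 0.56 [233.6 413.6] [ 432.9 -190.8]
side plain_sleeve_c 0.75 [256.  384.5] [446.8 -90.6]
side red_cap 0.95 [397.2 252.1] [444.9 337.7]
side red_cap 0.42 [236.  311.3] [627.  -46.6]
side hammer 0.75 [164.1 344.6] [ 736.8 -322.3]
side wrench 0.85 [450.3 230.3] [405.7 429.1]
1.85
```

```bash
cat >> h.py <<'E'
def plan(x,y,z,yawdeg,half=True,step=0.036):
    """tool-axes move from the present pose to TCP target (mm) ; prints totals + suggestions"""
    o=arm.get_obs();p=o['position'];yaw=o['ee_rot'][2]
    t=np.radians(yawdeg)
    d=t-yaw; d=(d+np.pi)%(2*np.pi)-np.pi
    if half: d=(d+np.pi/2)%np.pi-np.pi/2
    D=np.array([x,y,z])-p
    for name,ps in(('before-turn',yaw),('after-turn',yaw+d)):
        tx=D[0]*np.cos(ps)+D[1]*np.sin(ps); ty=D[0]*np.sin(ps)-D[1]*np.cos(ps)
        n=int(np.ceil(np.hypot(tx,ty)/1000/step)); 
        print(name,'tool dx,dy mm',round(tx,1),round(ty,1),'rows',n,'per row',np.round([tx/1000/max(n,1),ty/1000/max(n,1)],4))
    print('dz tool',round(-D[2],1),'turn(tool)',round(-d,3),'rows>=',int(np.ceil(abs(d)/.12)),' now',np.round(p,1),'yaw',round(np.degrees(yaw),2),'j6',round(o['joint_positions'][5],2),'t',round(o['clock'],2),'w',round(o['grip_width'],3))
E
python3 -c "
from h import *
plan(500,65,404,-61.4)"
```

```text
before-turn tool dx,dy mm -490.4 -500.7 rows 20 per row [-0.0245 -0.025 ]
after-turn tool dx,dy mm -350.4 -606.9 rows 20 per row [-0.0175 -0.0303]
dz tool 0.7 turn(tool) -0.251 rows>= 3  now [ 134.9 -533.2  404.7] yaw -75.8 j6 -0.07 t 1.85 w 0.999
```

```bash
python3 -c "
import cv2
i=cv2.imread('pics/top0.png');cv2.imwrite('pics/top0z.png',cv2.resize(i[190:305,245:360],None,fx=5,fy=5,interpolation=2))"
```

```text
(no output)
```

View pics/top0z.png

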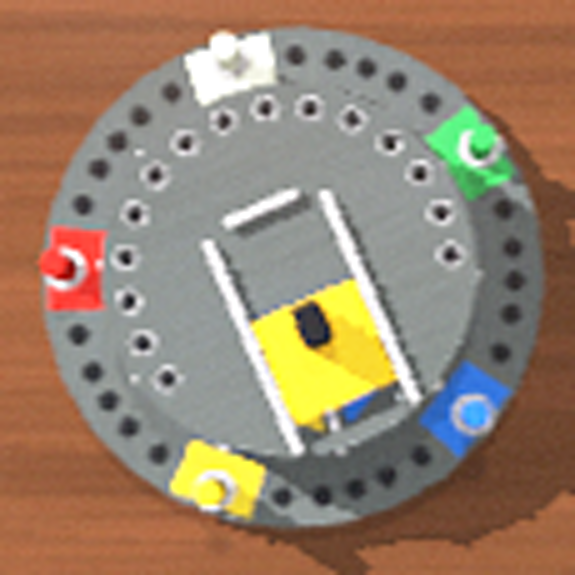

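Emit:
play_rows --targets '[[[0,0,0],-0.1255,0]]'

```text
out of range; nothing moved
```

Emit:
play_rows --targets '[[[0,0,0],-0.1,0],[[0,0,0],-0.1,0],[[0,0,0],-0.051,0],[[-0.0175,-0.0303,0],0,0],[[-0.0175,-0.0303,0],0,0],[[-0.0175,-0.0303,0],0,0],[[-0.0175,-0.0303,0],0,0],[[-0.0175,-0.0303,0],0,0],[[-0.0175,-0.0303,0],0,0],[[-0.0175,-0.0303,0],0,0],[[-0.0175,-0.0303,0],0,0],[[-0.0175,-0.0303,0],0,0]]'

```text
clock: 2.85
position: [299.4, -262.8, 404.9]
ee_rot: [-3.141, -0.001, -1.072]
contact_force: [0.8, -0.9, -0.2]
grip_width: 1.001
```

Emit:
play_rows --targets '[[[-0.0175,-0.0303,0],0,0],[[-0.0175,-0.0303,0],0,0],[[-0.0175,-0.0303,0],0,0],[[-0.0175,-0.0303,0],0,0],[[-0.0175,-0.0303,0],0,0],[[-0.0175,-0.0303,0],0,0],[[-0.0175,-0.0303,0],0,0],[[-0.0175,-0.0303,0],0,0],[[-0.0175,-0.0303,0],0,0],[[-0.0175,-0.0303,0],0,0],[[-0.0175,-0.0303,0],0,0],[[0,0,0],0,0]]'

```text
clock: 3.85
position: [501.3, 67.9, 404.4]
ee_rot: [-3.141, 0.001, -1.069]
contact_force: [-0.3, -0.9, 0.3]
grip_width: 1.002
```

```bash
python3 - <<'E'
from h import *
look(['axis','window','shutter_grip']+['peg_'+c for c in('red','yellow','blue','green','white')],cams=('wrist',),save='w1')
plan(500,65,404,-61.4)
E
```

```text
wrist axis 0.57 [176.7 325. ] [537.  81.]
wrist window 0.67 [242.6 310.8] [476.2  62.7]
wrist shutter_grip 0.74 [218.1 318.3] [505.   70.3]
wrist shutter_grip 0.49 [318.  626.4] [ 560.1 -229.3]
wrist peg_red 0.74 [102.9 213.5] [544.6 203.1]
wrist peg_yellow 0.56 [253.6 232.5] [419.1 125.6]
wrist peg_blue 0.86 [283.1 366.7] [458.  -14.6]
wrist peg_green 0.62 [167.4 446.6] [600.1 -20.4]
wrist peg_green 0.62 [ 37.  351.3] [653.4 118.3]
wrist peg_white 0.79 [ 35.9 353.3] [655.  117.2]
before-turn tool dx,dy mm -1.1 -1.3 rows 1 per row [-0.0011 -0.0013]
after-turn tool dx,dy mm -1.1 -1.3 rows 1 per row [-0.0011 -0.0013]
dz tool 0.9 turn(tool) -0.001 rows>= 1  now [499.4  63.4 404.9] yaw -61.48 j6 1.13 t 4.3 w 1.004
```

View pics/w1_wrist.png

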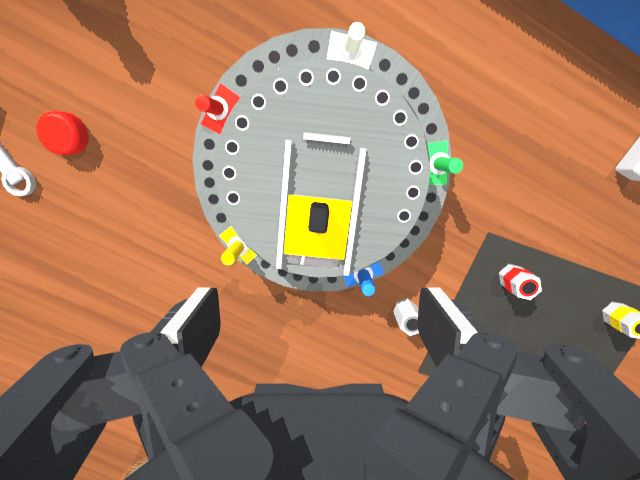

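```bash
python3 - <<'E'
from h import *
f=arm.grab_frame('wrist'); i=f['image']; cv2.imwrite('pics/w2z.png',cv2.resize(i[20:300,185:465],None,fx=2.1,fy=2.1,interpolation=2))
look(['axis','window','shutter_grip']+['peg_'+c for c in('red','yellow','blue','green','white')],cams=('wrist','top','side'),mn=.5)
E
```

```text
wrist axis 0.79 [174.  322.8] [536.5  79. ]
wrist window 0.62 [237.3 311.4] [479.2  60. ]
wrist shutter_grip 0.57 [212.2 313.6] [505.8  71.6]
wrist peg_red 0.97 [ 98.9 204.1] [542.5 207.5]
wrist peg_yellow 0.81 [253.  229.8] [416.6 124.1]
wrist peg_blue 0.85 [279.4 360.5] [456.3 -11.3]
wrist peg_blue 0.64 [252.9 227.3] [415.5 126.5]
wrist peg_green 0.58 [159.8 442.6] [602.2 -18.1]
wrist peg_white 0.7 [ 33.1 351.7] [654.8 114.3]
top window 0.87 [265.3 307.9] [480.2  71.4]
top window 0.5 [283.3 207.6] [438.9 328.6]
top peg_red 0.62 [238.2 257.7] [554.5 203.5]
top peg_yellow 0.96 [290.2 287.3] [416.8 127.1]
top peg_yellow 0.52 [175.5 446.9] [ 712.9 -301.9]
top peg_blue 0.6 [271.4 339.3] [463.3  -9.8]
top peg_green 0.79 [214.  341.6] [614.7 -19.1]
side axis 0.85 [267.3 302.3] [538.7  86.4]
side window 0.61 [273.6 334.1] [477.   57.4]
side shutter_grip 0.6 [259.4 322.4] [507.3  58.8]
side peg_red 0.79 [307.3 264.7] [543.1 197.8]
side peg_red 0.52 [299.5 315.3] [477.3 117.8]
side peg_yellow 0.78 [315.5 335.1] [422. 123.]
side peg_yellow 0.61 [452.  229.4] [388.9 439.7]
side peg_green 0.86 [234.1 312.1] [602.4 -20.9]
side peg_white 0.78 [253.4 251.3] [667.7 111. ]
```

View pics/w2z.png

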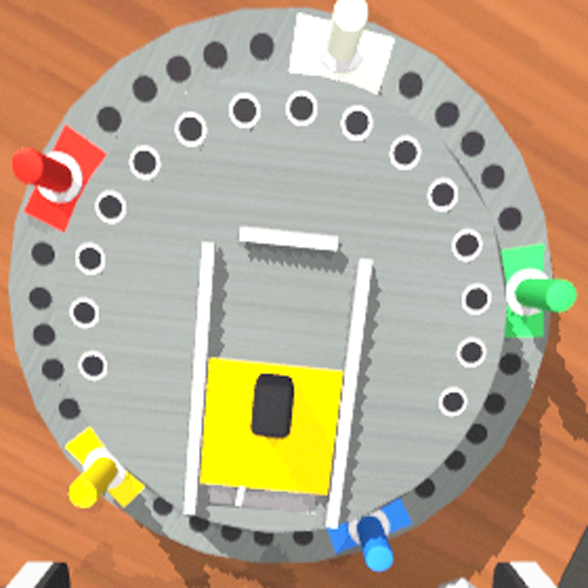

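```bash
python3 - <<'E'
from h import *
f=arm.grab_frame('wrist')
P=lambda u,v,z: at(f,(v/2.1+20,u/2.1+185),z)
a,b=P(208,243,76),P(190,513,76); c,d=P(365,260,76),P(333,525,76)
e1,e2=P(240,236,76),P(337,243,76)
for n,q in zip('abcde',(a,b,c,d,e1)):print(n,q.round(1))
for s,t in((b,a),(d,c),(e2,e1)): v=t-s;print(np.degrees(np.arctan2(v[1],v[0])),np.linalg.norm(v))
print('width',np.linalg.norm(a-c),(a+c)/2,(b+d)/2)
g=P(273,390,105.5);print('grip top',P(276,385,105.5))
pl=[P(205,490,73.5),P(328,497,73.5),P(342,371,73.5),P(209,357,73.5)]
print('plate',np.round(pl,1)[:,:2].tolist(),np.mean(pl,0))
E
```

```text
a [549.5 124.7  76. ]
b [441.3  78.8  76. ]
c [574.3  65.   76. ]
d [467.2  19.1  76. ]
e [558.2 114.5  76. ]
23.00469051104121 117.53434758292597
23.219107737238023 116.60596977271894
114.60086638963452 39.64208875807092
width 64.63924195206461 [561.9212953   94.87432877  76.        ] [454.24703543  48.92187694  76.        ]
grip top [515.83371285  74.71531592 105.5       ]
plate [[453.5, 77.6], [477.1, 27.1], [529.9, 50.1], [507.9, 103.3]] [492.08148955  64.55177335  73.5       ]
```

```bash
python3 - <<'E'
from h import *
plan(511,73,250,-66.9)
E
```

```text
before-turn tool dx,dy mm -2.4 -14.3 rows 1 per row [-0.0024 -0.0143]
after-turn tool dx,dy mm -3.8 -14.0 rows 1 per row [-0.0038 -0.014 ]
dz tool 154.7 turn(tool) 0.096 rows>= 1  now [499.6  64.1 404.7] yaw -61.42 j6 1.13 t 5.75 w 1.0
```

Emit:
play_rows --targets '[[[0,0,0],0.096,0],[[-0.0038,-0.014,0.02],0,0.3],[[0,0,0.034],0,0.3],[[0,0,0.034],0,0.3],[[0,0,0.034],0,0.3],[[0,0,0.0327],0,0.3],[[0,0,0],0,1],[[0,0,0],0,1],[[0,0,0],0,1],[[0,0,0],0,1],[[0,0,0],0,1],[[0,0,0],0,1]]' --force 40

```text
clock: 6.75
position: [511.0, 73.2, 250.3]
ee_rot: [-3.141, 0.0, -1.168]
contact_force: [-1.4, 2.9, 2.0]
grip_width: 0.176
```

```bash
python3 - <<'E'
from h import *
f=arm.grab_frame('wrist'); cv2.imwrite('pics/w3.png',f['image']);o=arm.get_obs();print(o['position'],o['contact_force'],o['grip_width'])
E
```

```text
[510.97619726  73.17949424 250.28658763] [-1.19360809  4.02991726  2.84449593] 0.18022179157340648
```

View pics/w3.png

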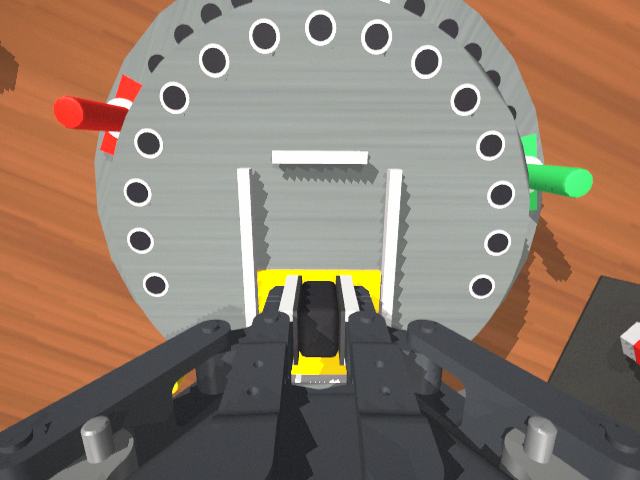

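Emit:
play_rows --targets '[[[0,-0.008,0],0,1],[[0,-0.008,0],0,1],[[0,-0.008,0],0,1],[[0,-0.008,0],0,1],[[0,-0.008,0],0,1],[[0,-0.004,0],0,1]]'

```text
clock: 7.3
position: [552.4, 90.7, 250.1]
ee_rot: [3.141, -0.0, -1.168]
contact_force: [-27.3, -10.3, 14.9]
grip_width: 0.178
```

Emit:
play_rows --targets '[[[0,-0.003,0],0,1],[[0,-0.003,0],0,1],[[0,0,0],0,1]]'

```text
clock: 7.55
position: [555.6, 91.8, 249.4]
ee_rot: [3.13, 0.001, -1.168]
contact_force: [-37.7, -13.9, 25.1]
grip_width: 0.184
```

```bash
python3 - <<'E'
from h import *
f=arm.grab_frame('wrist'); cv2.imwrite('pics/w4.png',f['image']);o=arm.get_obs();print(o['position'],o['contact_force'],o['grip_width'])
E
```

```text
[555.51720545  91.73220662 249.38080641] [-36.85503065 -14.24638024  24.03299785] 0.1788067250637387
```

View pics/w4.png

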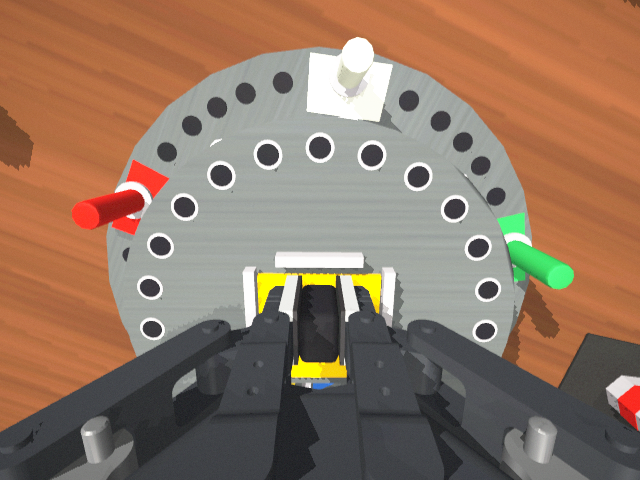

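Emit:
play_rows --targets '[[[0,0.005,0],0,1],[[0,0,0],0,0.6],[[0,0,0],0,0.4],[[0,0,0],0,0.4],[[0,0,-0.02],0,0.3],[[0,0,-0.03],0,0],[[0,0,-0.03],0,0]]'

```text
clock: 8.18
position: [552.6, 90.7, 330.3]
ee_rot: [3.14, 0.0, -1.168]
contact_force: [0.3, -0.1, 0.4]
grip_width: 0.956
```

```bash
python3 - <<'E'
from h import *
plan(421.4,127.6,205,69.2,half=False)
f=arm.grab_frame('wrist'); cv2.imwrite('pics/w5.png',f['image'])
look(['axis','window','shutter_grip'],mn=.5)
E
```

```text
before-turn tool dx,dy mm -85.4 106.2 rows 4 per row [-0.0213  0.0266]
after-turn tool dx,dy mm -12.1 -135.7 rows 4 per row [-0.003  -0.0339]
dz tool 125.3 turn(tool) -2.376 rows>= 20  now [552.6  90.7 330.3] yaw -66.91 j6 1.27 t 8.18 w 0.956
top axis 0.59 [243.1 301.2] [537.5  87.7]
top window 0.94 [265.8 308.1] [478.9  70.9]
side axis 0.6 [268.6 303.7] [534.1  87.2]
side window 0.96 [275.7 332.9] [475.5  63.4]
side shutter_grip 0.94 [254.9 297.7] [554.6  81.8]
```

View pics/w5.png

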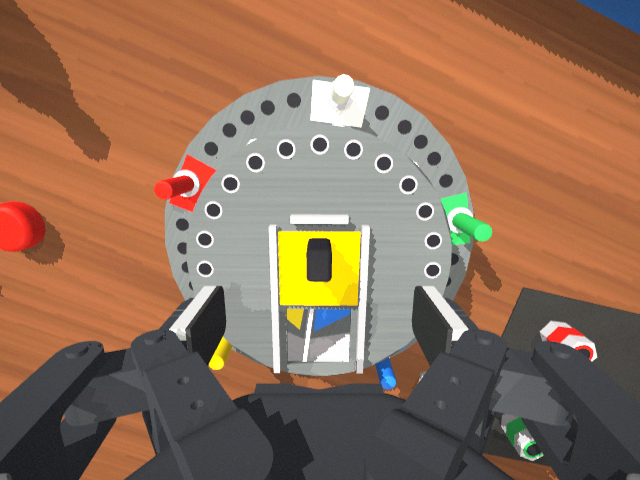

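Emit:
play_rows --targets '[[[0,0,0],-0.125,0],[[0,0,0],-0.125,0],[[0,0,0],-0.125,0],[[0,0,0],-0.125,0],[[0,0,0],-0.125,0],[[0,0,0],-0.125,0],[[0,0,0],-0.125,0],[[0,0,0],-0.125,0],[[0,0,0],-0.125,0],[[0,0,0],-0.125,0]]'

```text
clock: 9.47
position: [552.4, 90.7, 329.3]
ee_rot: [3.142, 0.001, 0.088]
contact_force: [0.8, -0.1, 0.2]
grip_width: 1.0
```

Emit:
play_rows --targets '[[[0,0,0],-0.125,0],[[0,0,0],-0.125,0],[[0,0,0],-0.125,0],[[0,0,0],-0.125,0],[[0,0,0],-0.125,0],[[0,0,0],-0.125,0],[[0,0,0],-0.125,0],[[0,0,0],-0.125,0],[[0,0,0],-0.125,0]]'

```text
clock: 10.22
position: [552.5, 90.7, 329.3]
ee_rot: [-3.141, 0.0, 1.213]
contact_force: [-0.1, -0.3, -0.2]
grip_width: 1.0
```

Emit:
play_rows --targets '[[[-0.003,-0.0339,0],0,0],[[-0.003,-0.0339,0],0,0],[[-0.003,-0.0339,0],0,0],[[-0.003,-0.0339,0],0,0],[[0,0,0],0,0.3],[[0,0,0],0,0.3]]'

```text
clock: 10.72
position: [420.6, 128.1, 330.0]
ee_rot: [3.141, -0.0, 1.208]
contact_force: [1.1, 0.4, -0.2]
grip_width: 0.748
```

```bash
python3 - <<'E'
from h import *
plan(421.4,127.6,205,69.2,half=False)
f=arm.grab_frame('wrist'); cv2.imwrite('pics/w6.png',f['image'])
E
```

```text
before-turn tool dx,dy mm -0.2 0.9 rows 1 per row [-0.0002  0.0009]
after-turn tool dx,dy mm -0.2 0.9 rows 1 per row [-0.0002  0.0009]
dz tool 125.0 turn(tool) 0.001 rows>= 1  now [420.6 128.1 330. ] yaw 69.23 j6 -1.0 t 10.72 w 0.748
```

View pics/w6.png

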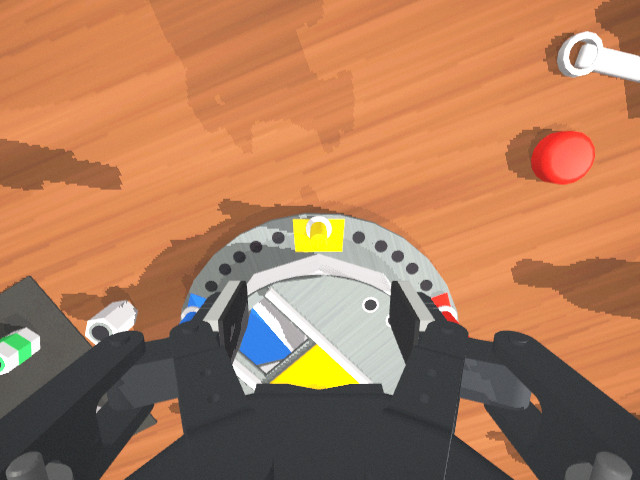

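Emit:
play_rows --targets '[[[0,0.001,0.035],0,0.3],[[0,0,0.035],0,0.4],[[0,0,0.035],0,0.4],[[0,0,0.02],0,0.5],[[0,0,0],0,1],[[0,0,0],0,1],[[0,0,0],0,1],[[0,0,0],0,1],[[0,0,0],0,1]]' --force 40

```text
clock: 11.52
position: [422.8, 127.2, 205.6]
ee_rot: [3.14, -0.001, 1.207]
contact_force: [6.5, -1.1, -20.4]
grip_width: 0.145
```

```bash
python3 - <<'E'
from h import *
f=arm.grab_frame('wrist'); cv2.imwrite('pics/w7.png',f['image'])
o=arm.get_obs();print(o['position'],o['contact_force'],o['grip_width'])
p=o['position'][:2]-np.array([535.5,84.3]);print(np.hypot(*p),np.degrees(np.arctan2(p[1],p[0])))
E
```

```text
[422.82550453 127.19202238 205.6624678 ] [  7.17714838  -1.69725967 -20.00183689] 0.1484266119897893
120.56229722491902 159.15957340184744
```

View pics/w7.png

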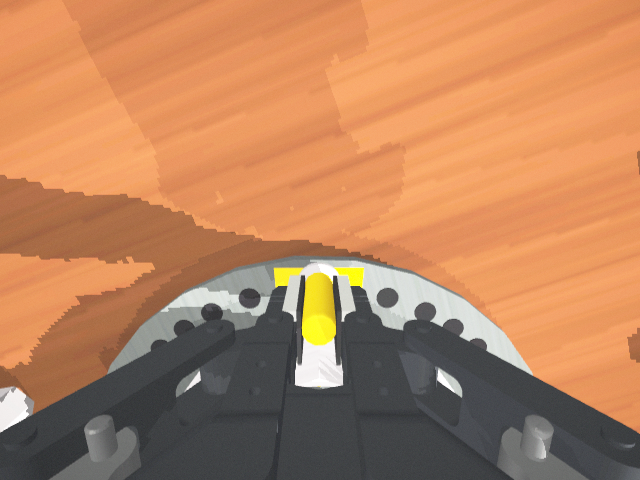

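Emit:
play_rows --targets '[[[0.0118,0.00057,0],0.097,1],[[0.0118,0.00057,0],0.097,1],[[0.0118,0.00057,0],0.097,1],[[0.0118,0.00057,0],0.097,1],[[0.0118,0.00057,0],0.097,1],[[0.0118,0.00057,0],0.097,1]]'

```text
clock: 12.07
position: [465.4, 182.8, 205.6]
ee_rot: [3.141, -0.0, 0.62]
contact_force: [5.1, -10.3, -14.3]
grip_width: 0.146
```

```bash
python3 - <<'E'
from h import *
o=arm.get_obs();print(o['position'],o['contact_force'],o['grip_width'])
p=o['position'][:2]-np.array([535.5,84.3]);print(np.hypot(*p),np.degrees(np.arctan2(p[1],p[0])),np.degrees(o['ee_rot'][2]))
E
```

```text
[465.44186824 182.81457847 205.62063304] [  5.12844212 -10.29603821 -14.34940409] 0.1462874627839935
120.88533408439778 125.41833782631711 35.538571562801124
```

Emit:
play_rows --targets '[[[0.0118,0.00057,0],0.097,1],[[0.0118,0.00057,0],0.097,1],[[0.0118,0.00057,0],0.097,1],[[0.0118,0.00057,0],0.097,1],[[0.0118,0.00057,0],0.097,1],[[0.0118,0.00057,0],0.097,1],[[0.0118,0.00057,0],0.097,1],[[0.0118,0.00057,0],0.097,1],[[0.0118,0.00057,0],0.097,1],[[0.0118,0.00057,0],0.097,1],[[0.0118,0.00057,0],0.097,1],[[0.0118,0.00057,0],0.097,1]]'

```text
clock: 13.07
position: [599.2, 188.6, 205.6]
ee_rot: [3.142, 0.0, -0.544]
contact_force: [-2.8, -0.3, -9.4]
grip_width: 0.145
```

```bash
python3 - <<'E'
from h import *
look(['axis','window','shutter_grip']+['peg_'+c for c in('red','yellow','blue','green','white')],save='t8',cams=('top','side'),mn=.5)
o=arm.get_obs();print(o['position'],o['contact_force'],o['grip_width'])
p=o['position'][:2]-np.array([535.5,84.3]);print(np.hypot(*p),np.degrees(np.arctan2(p[1],p[0])),np.degrees(o['ee_rot'][2]))
i=cv2.imread('pics/t8_top.png');cv2.imwrite('pics/t8z.png',cv2.resize(i[190:305,245:360],None,fx=5,fy=5,interpolation=2))
E
```

```text
top axis 0.61 [241. 302.] [542.9  85.6]
top window 0.86 [264.6 309.2] [481.9  68. ]
top shutter_grip 0.79 [239.3 299.3] [545.5  91.2]
top peg_red 0.8 [198.  310.8] [659.1  61.8]
top peg_red 0.64 [284.4 322.4] [430.2  35.1]
top peg_yellow 0.73 [235.8 300.8] [558.8  89.8]
top peg_green 0.71 [285.1 319.8] [428.5  42. ]
side axis 0.93 [265.9 303. ] [540.1  82.5]
side window 0.95 [273.7 332.4] [479.6  59.9]
side window 0.7 [265.8 304.5] [537.9  80.3]
side shutter_grip 0.86 [254.7 298.3] [554.   80.6]
side peg_red 0.85 [239.7 273.4] [658.8  48.9]
side peg_red 0.54 [398.6 250.1] [427.8 354.1]
side peg_yellow 0.62 [291.3 247. ] [599.4 191.9]
side peg_blue 0.69 [326.6 302.7] [454.3 183.7]
side peg_green 0.69 [455.  229.5] [385.3 442.8]
side peg_green 0.62 [286.4 359.9] [427.6  32.5]
side peg_white 0.58 [238.7 333.3] [555.8 -40.5]
[598.85012817 188.6605535  205.53529014] [-2.10515326 -0.18766776  3.13381281] 0.1502140748532364
122.08342994286878 58.740936456869285 -30.88017989831151
```

View pics/t8z.png

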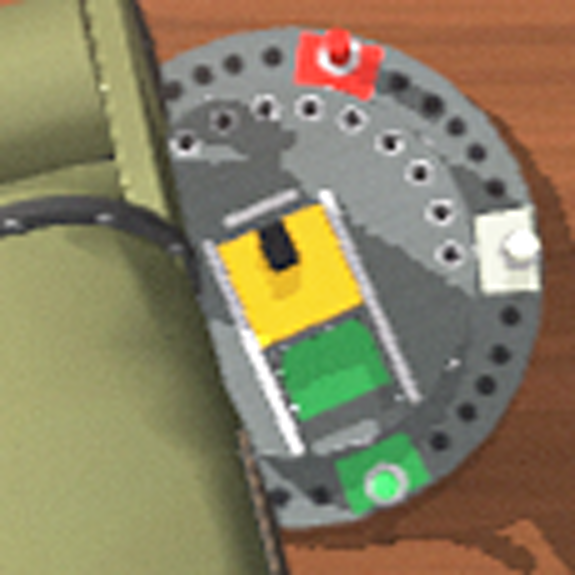

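Emit:
play_rows --targets '[[[0,0,0],0,0.7],[[0,0,0],0,0.5],[[0,0,0],0,0.3],[[0,0,-0.03],0,0.2],[[0,0,-0.04],0,0.2],[[0,0,-0.04],0,0.2],[[0,0,-0.02],0,0.2]]'

```text
clock: 14.55
position: [598.9, 188.6, 340.2]
ee_rot: [-3.138, -0.004, -0.539]
contact_force: [0.7, -0.2, 1.1]
grip_width: 0.799
```

```bash
python3 - <<'E'
from h import *
plan(432.5,-191.5,330,-31,step=.04)
E
```

```text
before-turn tool dx,dy mm 52.3 411.6 rows 11 per row [0.0048 0.0374]
after-turn tool dx,dy mm 53.1 411.5 rows 11 per row [0.0048 0.0374]
dz tool 10.2 turn(tool) 0.002 rows>= 1  now [598.9 188.6 340.2] yaw -30.88 j6 0.79 t 14.55 w 0.799
```

Emit:
play_rows --targets '[[[0.0048,0.0374,0],0,0],[[0.0048,0.0374,0],0,0],[[0.0048,0.0374,0],0,0],[[0.0048,0.0374,0],0,0],[[0.0048,0.0374,0],0,0],[[0.0048,0.0374,0],0,0],[[0.0048,0.0374,0],0,0],[[0.0048,0.0374,0],0,0],[[0.0048,0.0374,0],0,0],[[0.0048,0.0374,0],0,0],[[0.0048,0.0374,0],0,0],[[0,0,0],0,0]]'

```text
clock: 15.55
position: [430.8, -195.9, 335.2]
ee_rot: [3.141, -0.001, -0.543]
contact_force: [-0.0, 0.3, -0.9]
grip_width: 0.997
```

```bash
python3 - <<'E'
from h import *
f=arm.grab_frame('wrist'); cv2.imwrite('pics/w9.png',f['image'])
look(['sleeve_%s_c'%c for c in('red','yellow','blue','green')],cams=('wrist',),mn=.4)
print(arm.get_obs()['position'],px(f,(432.5,-191.5,21)))
look(['sleeve_%s_c'%c for c in('red','yellow','blue','green')],cams=('top',),mn=.4)
E
```

```text
wrist sleeve_red_c 0.65 [133.6 417.2] [ 538.3 -171.7]
wrist sleeve_yellow_c 0.64 [261.7 510.9] [ 561.  -314.6]
wrist sleeve_blue_c 0.61 [325.7 400.8] [ 446.1 -320.6]
wrist sleeve_green_c 0.81 [220.8 318. ] [ 431.6 -192.1]
[ 433.35082082 -190.62014845  334.98539601] (np.float64(216.9961702446182), np.float64(318.23691137576))
top sleeve_red_c 0.6 [176.3 452. ] [ 715.2 -321.8]
top sleeve_red_c 0.55 [239.5 398. ] [ 545.9 -169.8]
top sleeve_yellow_c 0.42 [232.2 447.3] [ 563.2 -302.9]
top sleeve_yellow_c 0.41 [197.9 311.6] [663.1  60.2]
top sleeve_blue_c 0.48 [282.6 322.6] [434.5  34.6]
top sleeve_green_c 0.54 [279.9 408.6] [ 437.5 -194.7]
```

View pics/w9.png

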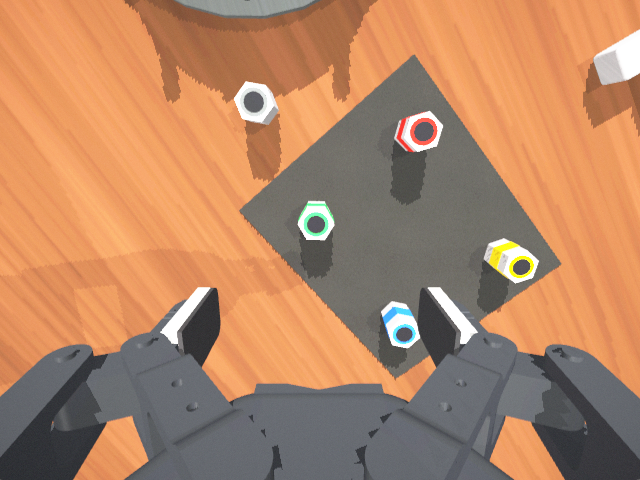

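```bash
python3 - <<'E'
import cv2,numpy as np
i=cv2.imread('pics/w9.png')
cr=[i[190:255,285:350],i[100:165,385:450],i[230:295,480:545],i[290:355,370:435]]
cv2.imwrite('pics/w9z.png',np.vstack([np.hstack([cv2.resize(c,(300,300),interpolation=2) for c in cr[k:k+2]]) for k in(0,2)]))
E
```

```text
(no output)
```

View pics/w9z.png

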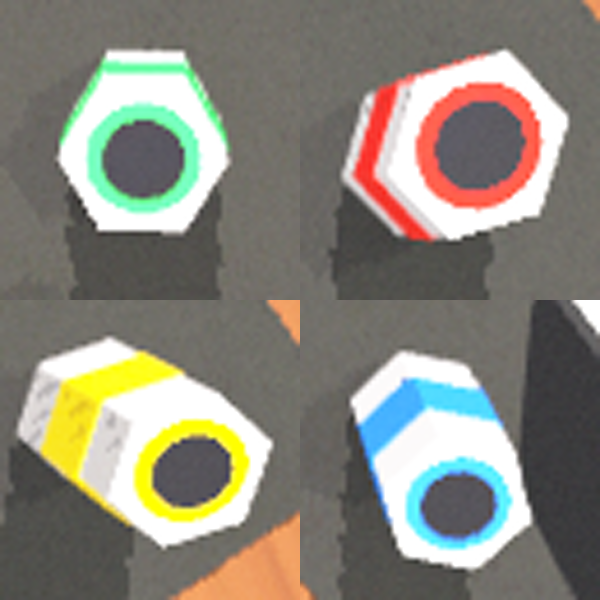

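```bash
python3 - <<'E'
from h import *
f=arm.grab_frame('wrist')
S=65/300
def W(u,v,ox,oy): return at(f,(v*S+oy,u*S+ox),39)
V={'green':([(60,155),(100,232),(183,232),(228,155)],285,190),
'red':([(205,50),(268,125),(240,215),(140,238)],385,100),
'yellow':([(272,145),(240,222),(165,247)],480,230),
'blue':([(170,200),(230,222),(178,270),(105,255)],370,290)}
V['blue']=([(230,222),(178,270),(105,255)],370,290)
for k,(vs,ox,oy) in V.items():
    w=[W(*v,ox,oy) for v in vs]
    print(k,[(round(np.degrees(np.arctan2(*(b-a)[[1,0]]))%60,1),round(np.linalg.norm(b-a),1)) for a,b in zip(w,w[1:])])
C={'green':(143,158,285,190),'red':(180,145,385,100),'yellow':(192,170,480,230),'blue':(158,205,370,290)}
for k,v in C.items(): print(k,W(*v).round(1))
o=arm.get_obs();print(o['position'],np.degrees(o['ee_rot'][2]))
plan(*W(*C['green'])[:2],250,-1,step=.04)
E
```

```text
green [(np.float64(25.2), np.float64(15.8)), (np.float64(29.1), np.float64(14.9)), (np.float64(30.0), np.float64(16.2))]
red [(np.float64(43.6), np.float64(16.2)), (np.float64(46.3), np.float64(14.6)), (np.float64(41.9), np.float64(16.8))]
yellow [(np.float64(46.9), np.float64(15.5)), (np.float64(50.0), np.float64(14.0))]
blue [(np.float64(17.9), np.float64(14.3)), (np.float64(16.1), np.float64(15.0))]
green [ 432.1 -187.2   39. ]
red [ 539.9 -167.2   39. ]
yellow [ 562.6 -308.5   39. ]
blue [ 447.8 -315.2   39. ]
[ 433.07738765 -191.20873948  334.96602893] -30.83970528273479
before-turn tool dx,dy mm -2.9 -2.9 rows 1 per row [-0.0029 -0.0029]
after-turn tool dx,dy mm -1.1 -4.0 rows 1 per row [-0.0011 -0.004 ]
dz tool 85.0 turn(tool) -0.521 rows>= 5  now [ 433.1 -191.2  335. ] yaw -30.84 j6 0.05 t 16.15 w 1.002
```

Emit:
play_rows --targets '[[[0,0,0.02],-0.1,0],[[0,0,0.03],-0.1,0],[[0,0,0.03],-0.1,0],[[0,0,0.03],-0.1,0],[[-0.0005,-0.0013,0.03],-0.1,0.2]]' --force 60

```text
clock: 16.57
position: [432.5, -190.1, 193.8]
ee_rot: [3.141, -0.001, -0.034]
contact_force: [2.0, -0.5, -0.8]
grip_width: 0.881
```

Emit:
play_rows --targets '[[[0,0,0],0,1],[[0,0,0],0,1],[[0,0,0],0,1],[[0,0,0],0,1],[[0,0,0],0,1],[[0,0,0],0,1],[[0,0,-0.02],0,1],[[0,0,-0.03],0,1],[[0,0,-0.03],0,1]]' --force 60

```text
clock: 17.32
position: [432.4, -190.1, 277.2]
ee_rot: [3.141, -0.001, -0.041]
contact_force: [0.4, -0.4, -0.6]
grip_width: 0.286
```

```bash
python3 - <<'E'
from h import *
f=arm.grab_frame('wrist'); cv2.imwrite('pics/w10.png',f['image'])
plan(479,60,275,23.1,step=.04)
E
```

```text
before-turn tool dx,dy mm 35.3 -252.3 rows 7 per row [ 0.005 -0.036]
after-turn tool dx,dy mm 140.2 -212.7 rows 7 per row [ 0.02   -0.0304]
dz tool 8.0 turn(tool) -0.444 rows>= 4  now [ 433.5 -190.7  283. ] yaw -2.32 j6 -0.45 t 17.37 w 0.287
```

View pics/w10.png

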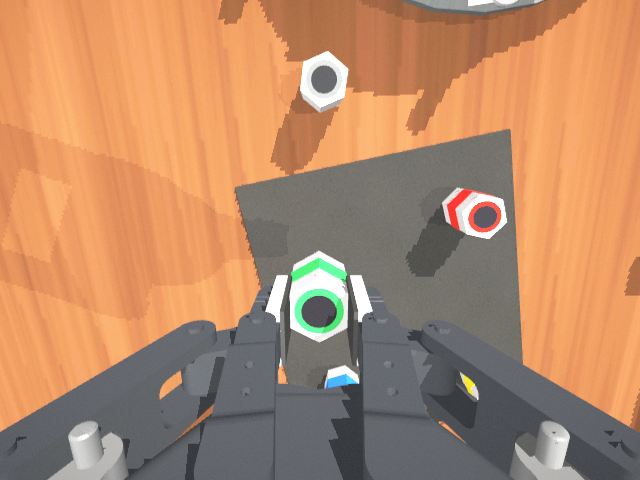

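Emit:
play_rows --targets '[[[0,0,-0.008],-0.111,1],[[0,0,0],-0.111,1],[[0,0,0],-0.111,1],[[0,0,0],-0.111,1],[[0.02,-0.0304,0],0,1],[[0.02,-0.0304,0],0,1],[[0.02,-0.0304,0],0,1],[[0.02,-0.0304,0],0,1],[[0.02,-0.0304,0],0,1],[[0.02,-0.0304,0],0,1],[[0.02,-0.0304,0],0,1],[[0,0,0],0,1]]'

```text
clock: 18.37
position: [477.8, 65.1, 284.5]
ee_rot: [3.141, -0.003, 0.408]
contact_force: [1.1, -1.3, -1.2]
grip_width: 0.283
```

```bash
python3 - <<'E'
from h import *
f=arm.grab_frame('wrist'); cv2.imwrite('pics/w11.png',f['image'])
f=arm.grab_frame('side'); cv2.imwrite('pics/s11.png',cv2.resize(f['image'][200:350,220:420],None,fx=3,fy=3))
plan(479,60,250,23.1,step=.04)
E
```

```text
before-turn tool dx,dy mm 0.9 2.1 rows 1 per row [0.0009 0.0021]
after-turn tool dx,dy mm 0.9 2.1 rows 1 per row [0.0009 0.0021]
dz tool 34.0 turn(tool) 0.003 rows>= 1  now [477.4  61.6 284. ] yaw 23.29 j6 -0.35 t 18.47 w 0.286
```

View pics/w11.png

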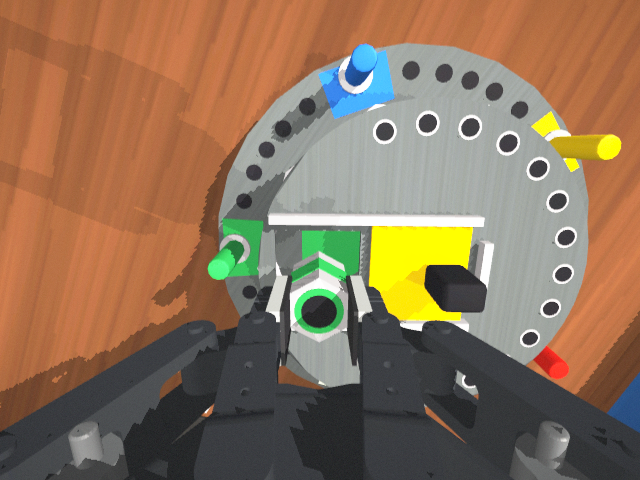

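View pics/s11.png

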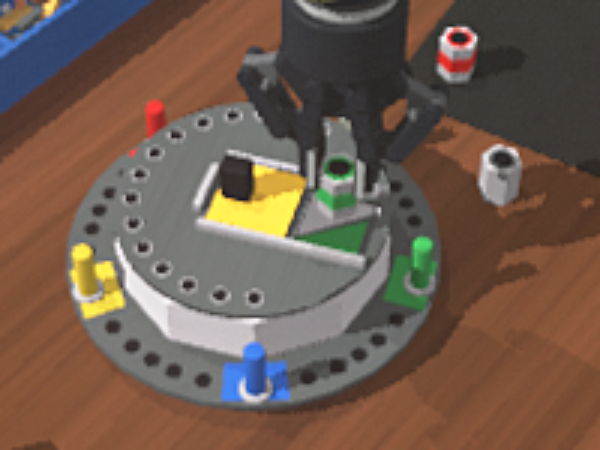

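```bash
python3 - <<'E'
from h import *
f=arm.grab_frame('wrist');o=arm.get_obs()
yaw=o['ee_rot'][2];c,s=np.cos(np.radians(23.1)),np.sin(np.radians(23.1))
for n,(r,cc,z) in {'winL':(240,302,69),'winR?':(240,361,69),'railtopinner':(223,330,76),'plateL':(260,371,73.5),'greenpeg base':(250,236,22),'bluepegbase':(75,357,22)}.items():
    p=at(f,(r,cc),z); d=p-o['position'];print(n,p.round(1),'rel TCP stand x,y',round(d[0]*c+d[1]*s,1),round(-d[0]*s+d[1]*c,1))
E
python3 -c "
import cv2
i=cv2.imread('pics/w11.png');cv2.imwrite('pics/w11z.png',cv2.resize(i[200:340,200:500],None,fx=2.6,fy=2.6,interpolation=2))"
```

```text
winL [462.   69.8  69. ] rel TCP stand x,y -10.4 14.5
winR? [493.2  83.2  69. ] rel TCP stand x,y 23.5 14.6
railtopinner [471.9  86.8  76. ] rel TCP stand x,y 5.3 26.3
plateL [502.5  75.7  73.5] rel TCP stand x,y 29.1 4.0
greenpeg base [423.9  30.5  22. ] rel TCP stand x,y -60.9 -6.7
bluepegbase [455.6 171.1  22. ] rel TCP stand x,y 23.4 110.2
```

View pics/w11z.png

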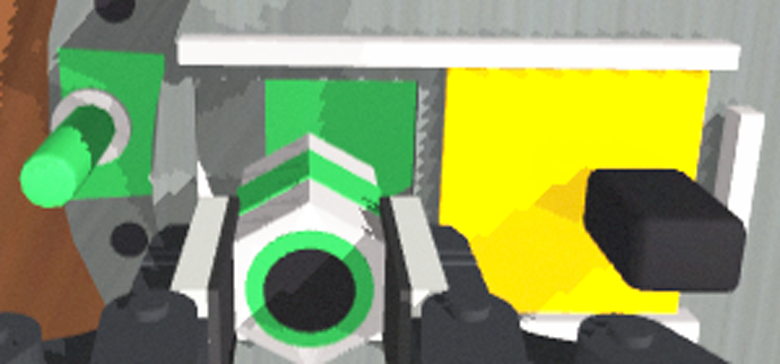

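Emit:
play_rows --targets '[[[-0.0005,0.0035,0.017],0,1],[[0,0,0.017],0,1],[[0,0,0],0,1],[[0,0,0],0,0.65],[[0,0,0],0,0.55],[[0,0,0],0,0.5],[[0,0,-0.01],0,0.5],[[0,0,-0.03],0,0.5],[[0,0,-0.04],0,0.5]]'

```text
clock: 19.27
position: [477.8, 57.1, 329.2]
ee_rot: [-3.14, 0.004, 0.405]
contact_force: [1.8, -0.3, -0.3]
grip_width: 0.499
```

```bash
python3 - <<'E'
from h import *
f=arm.grab_frame('wrist'); cv2.imwrite('pics/w12.png',f['image'])
look(['peg_blue','peg_yellow','peg_green','peg_white','window'],cams=('wrist','top'),mn=.5)
plan(479,60,250,23.1,step=.04)
E
```

```text
wrist peg_blue 0.67 [ 71.6 349.5] [454.4 173.9]
wrist peg_green 0.85 [227.  241.5] [421.5  33.5]
wrist peg_green 0.69 [137.3 526. ] [597.9 185.6]
wrist peg_white 0.91 [350.  346.3] [548.3 -38.3]
wrist window 0.94 [234.1 313.4] [475.3  57.7]
top peg_blue 0.77 [274.1 270.2] [459.5 171.4]
top peg_blue 0.57 [174.1 449.7] [ 716.6 -309.5]
top peg_yellow 0.93 [224.3 260.5] [591.3 195.9]
top peg_green 0.94 [282.4 324.3] [435.3  30.1]
top peg_white 0.57 [240.5 346.2] [544.1 -29.7]
before-turn tool dx,dy mm 1.7 -2.4 rows 1 per row [ 0.0017 -0.0024]
after-turn tool dx,dy mm 1.7 -2.4 rows 1 per row [ 0.0017 -0.0024]
dz tool 78.6 turn(tool) 0.002 rows>= 1  now [478.3  57.1 328.6] yaw 23.21 j6 -0.36 t 19.92 w 0.501
```

View pics/w12.png

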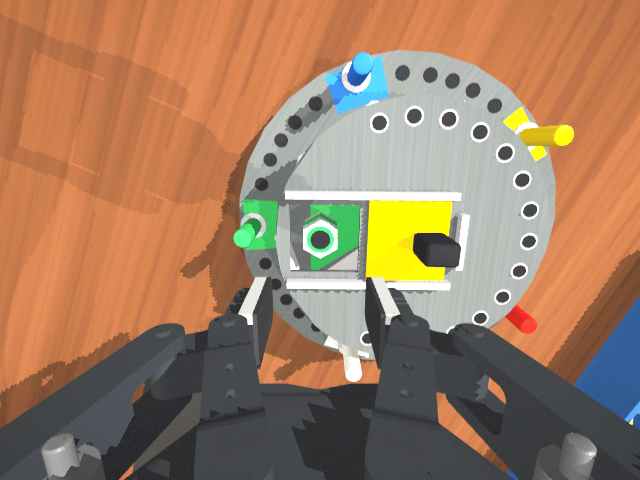

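```bash
python3 - <<'E'
from h import *
plan(598.9,188.6,205.5,-31,step=.04)
E
```

```text
before-turn tool dx,dy mm 162.6 -73.3 rows 5 per row [ 0.0325 -0.0147]
after-turn tool dx,dy mm 35.6 -174.8 rows 5 per row [ 0.0071 -0.035 ]
dz tool 123.1 turn(tool) 0.946 rows>= 8  now [478.3  57.1 328.6] yaw 23.21 j6 -0.36 t 19.92 w 0.501
```

Emit:
play_rows --targets '[[[0.0325,-0.0147,0],0,0.3],[[0.0325,-0.0147,0],0,0.3],[[0.0325,-0.0147,0],0,0.3],[[0.0325,-0.0147,0],0,0.3],[[0.0325,-0.0147,0],0,0.3],[[0,0,0],0.12,0.3],[[0,0,0],0.12,0.3],[[0,0,0],0.12,0.3],[[0,0,0],0.12,0.3],[[0,0,0],0.12,0.3],[[0,0,0],0.12,0.3],[[0,0,0],0.12,0.3]]'

```text
clock: 20.92
position: [598.8, 188.7, 328.6]
ee_rot: [3.141, 0.0, -0.441]
contact_force: [-0.7, 0.1, 0.7]
grip_width: 0.698
```

Emit:
play_rows --targets '[[[0,0,0.02],0.106,0.3],[[0,0,0.035],0,0.3],[[0,0,0.035],0,0.3],[[0,0,0.033],0,0.4],[[0,0,0],0,1],[[0,0,0],0,1],[[0,0,0],0,1],[[0,0,0],0,1],[[0,0,0],0,1]]' --force 40

```text
clock: 21.67
position: [599.2, 188.8, 208.3]
ee_rot: [-3.139, -0.002, -0.541]
contact_force: [0.4, 0.1, 4.2]
grip_width: 0.149
```

```bash
python3 - <<'E'
from h import *
f=arm.grab_frame('wrist'); cv2.imwrite('pics/w13.png',f['image'])
o=arm.get_obs();print(o['position'],o['contact_force'],o['grip_width'],np.degrees(o['ee_rot'][2]))
E
```

```text
[599.21135076 188.81627124 208.25010076] [-0.39100549  0.33640186  6.18858909] 0.14570340260719472 -30.999762240969986
```

View pics/w13.png

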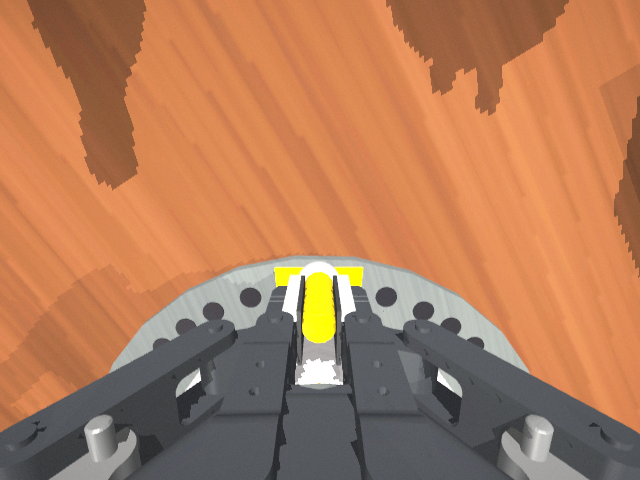

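Emit:
play_rows --targets '[[[-0.0118,0.00057,0],-0.0967,1],[[-0.0118,0.00057,0],-0.0967,1],[[-0.0118,0.00057,0],-0.0967,1],[[-0.0118,0.00057,0],-0.0967,1],[[-0.0118,0.00057,0],-0.0967,1],[[-0.0118,0.00057,0],-0.0967,1],[[-0.0118,0.00057,0],-0.0967,1]]'

```text
clock: 22.3
position: [519.4, 205.1, 208.2]
ee_rot: [-3.141, -0.004, 0.141]
contact_force: [1.7, -6.8, 9.9]
grip_width: 0.149
```

Emit:
play_rows --targets '[[[-0.0118,0.00057,0],-0.0967,1],[[-0.0118,0.00057,0],-0.0967,1],[[-0.0118,0.00057,0],-0.0967,1],[[-0.0118,0.00057,0],-0.0967,1],[[-0.0118,0.00057,0],-0.0967,1],[[-0.0118,0.00057,0],-0.0967,1],[[0,0,0],0,1],[[0,0,0],0,0.6],[[0,0,0],0,0.4]]'

```text
clock: 23.05
position: [455.7, 176.2, 206.9]
ee_rot: [3.141, -0.002, 0.716]
contact_force: [0.1, 0.2, 0.2]
grip_width: 0.417
```

Emit:
play_rows --targets '[[[0,0,0],0,0.2],[[0,0,-0.03],0,0.2],[[0,0,-0.04],0,0.2],[[0,0,-0.04],0,0],[[0,0,-0.02],0,0]]'

```text
clock: 23.47
position: [455.8, 176.4, 340.5]
ee_rot: [3.14, -0.004, 0.716]
contact_force: [-0.0, -0.3, 0.9]
grip_width: 1.003
```

```bash
python3 - <<'E'
from h import *
f=arm.grab_frame('wrist'); cv2.imwrite('pics/w14.png',f['image'])
f=arm.grab_frame('top'); cv2.imwrite('pics/t14.png',cv2.resize(f['image'][190:310,240:480],None,fx=3.2,fy=3.2,interpolation=2))
look(['sleeve_%s_c'%c for c in('red','yellow','blue')],cams=('top',),mn=.4)
plan(446.5,-319.5,300,47,step=.04)
E
```

```text
top sleeve_red_c 0.42 [240.3 397.1] [ 543.8 -167.4]
top sleeve_yellow_c 0.59 [229.8 446.7] [ 569.7 -301.5]
top sleeve_blue_c 0.67 [274.1 453.9] [ 450.6 -316. ]
before-turn tool dx,dy mm -332.1 368.1 rows 13 per row [-0.0255  0.0283]
after-turn tool dx,dy mm -368.6 331.5 rows 13 per row [-0.0284  0.0255]
dz tool 34.7 turn(tool) -0.104 rows>= 1  now [455.4 176.2 334.7] yaw 41.03 j6 -0.42 t 23.77 w 0.994
```

View pics/t14.png

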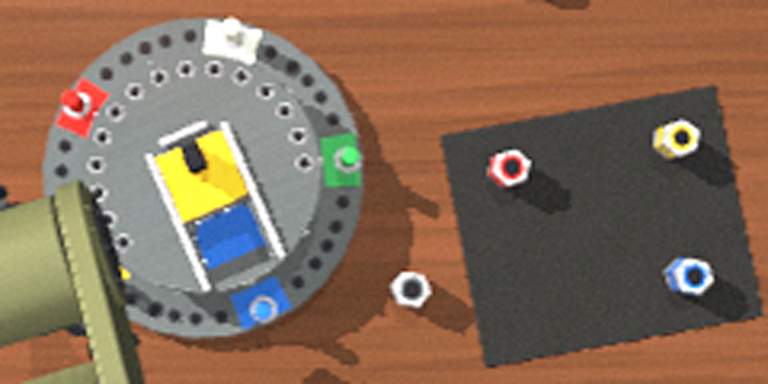

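Emit:
play_rows --targets '[[[0,0,0],-0.104,0],[[-0.0284,0.0255,0],0,0],[[-0.0284,0.0255,0],0,0],[[-0.0284,0.0255,0],0,0],[[-0.0284,0.0255,0],0,0],[[-0.0284,0.0255,0],0,0],[[-0.0284,0.0255,0],0,0],[[-0.0284,0.0255,0],0,0],[[-0.0284,0.0255,0],0,0],[[-0.0284,0.0255,0],0,0],[[-0.0284,0.0255,0],0,0],[[-0.0284,0.0255,0],0,0]]'

```text
clock: 24.77
position: [447.1, -245.5, 334.6]
ee_rot: [-3.139, 0.0, 0.82]
contact_force: [1.1, 0.2, 0.7]
grip_width: 0.999
```

Emit:
play_rows --targets '[[[-0.0284,0.0255,0],0,0],[[-0.0284,0.0255,0],0,0],[[0,0,0],0,0]]'

```text
clock: 25.02
position: [445.2, -324.9, 334.2]
ee_rot: [-3.14, 0.001, 0.816]
contact_force: [-0.2, 0.1, 0.3]
grip_width: 1.002
```

```bash
python3 - <<'E'
from h import *
f=arm.grab_frame('wrist'); cv2.imwrite('pics/w15.png',f['image'])
look(['sleeve_%s_c'%c for c in('red','yellow','blue')],cams=('wrist','side'),mn=.4)
plan(446.5,-318,195,47,step=.04)
print(px(f,(446.5,-318,39)))
E
```

```text
wrist sleeve_red_c 0.86 [186.5 526.6] [ 539.8 -172.3]
wrist sleeve_yellow_c 0.57 [304.3 413.8] [ 559.7 -310.6]
wrist sleeve_blue_c 0.93 [222.5 324.2] [ 445.4 -318.1]
side sleeve_red_c 0.69 [221.5 371.6] [ 532.8 -161.5]
side sleeve_yellow_c 0.49 [185.1 392. ] [ 570.9 -307.4]
side sleeve_blue_c 0.54 [202.2 432.2] [ 456.  -315.5]
before-turn tool dx,dy mm 1.0 -0.7 rows 1 per row [ 0.001  -0.0007]
after-turn tool dx,dy mm 1.0 -0.7 rows 1 per row [ 0.001  -0.0007]
dz tool 141.1 turn(tool) 0.001 rows>= 1  now [ 446.3 -319.2  336.1] yaw 47.05 j6 -1.51 t 25.47 w 0.999
(np.float64(226.00637131873927), np.float64(328.14808717424995))
```

View pics/w15.png

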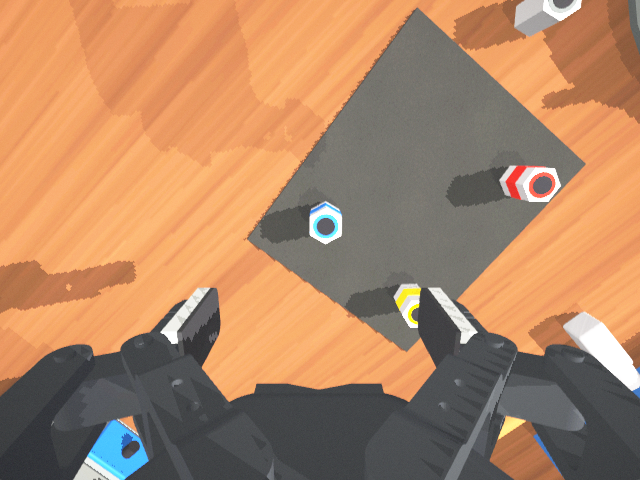

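Emit:
play_rows --targets '[[[0.001,-0.0007,0.036],0,0],[[0,0,0.036],0,0],[[0,0,0.036],0,0],[[0,0,0.033],0,0.2],[[0,0,0],0,0.6],[[0,0,0],0,1],[[0,0,0],0,1],[[0,0,0],0,1],[[0,0,0],0,1],[[0,0,0],0,1],[[0,0,0],0,1]]' --force 60

```text
clock: 26.38
position: [446.8, -319.0, 197.7]
ee_rot: [3.137, -0.0, 0.82]
contact_force: [0.0, 1.2, 6.8]
grip_width: 0.284
```

Emit:
play_rows --targets '[[[0,0,-0.02],0,1],[[0,0,-0.035],0,1],[[0,0,-0.035],0,1]]'

```text
clock: 26.63
position: [446.1, -318.5, 287.4]
ee_rot: [3.141, -0.0, 0.82]
contact_force: [0.9, -0.4, -0.2]
grip_width: 0.287
```

```bash
python3 - <<'E'
from h import *
plan(478.2,58,284,23.1,step=.038)
f=arm.grab_frame('wrist'); cv2.imwrite('pics/w16.png',f['image'])
E
```

```text
before-turn tool dx,dy mm 297.3 -233.3 rows 10 per row [ 0.0297 -0.0233]
after-turn tool dx,dy mm 177.3 -333.7 rows 10 per row [ 0.0177 -0.0334]
dz tool 3.4 turn(tool) 0.417 rows>= 4  now [ 446.1 -318.5  287.4] yaw 47.0 j6 -1.51 t 26.63 w 0.287
```

View pics/w16.png

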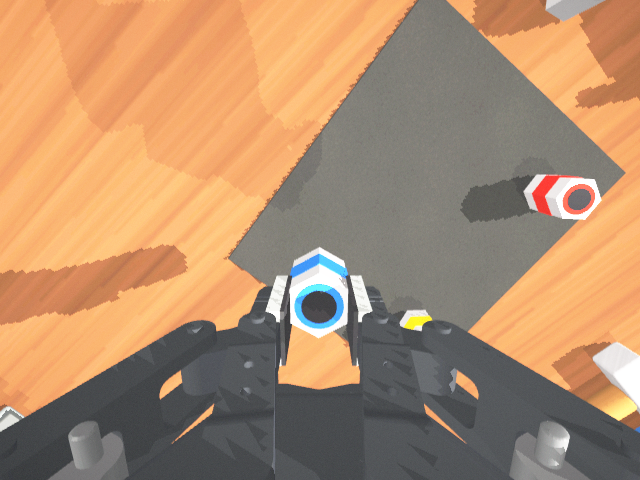

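Emit:
play_rows --targets '[[[0.0297,-0.0233,0],0,1],[[0.0297,-0.0233,0],0,1],[[0.0297,-0.0233,0],0,1],[[0.0297,-0.0233,0],0,1],[[0.0297,-0.0233,0],0,1],[[0.0297,-0.0233,0],0,1],[[0.0297,-0.0233,0],0,1],[[0.0297,-0.0233,0],0,1],[[0.0297,-0.0233,0],0,1],[[0.0297,-0.0233,0],0,1]]'

```text
clock: 27.52
position: [478.3, 59.3, 286.8]
ee_rot: [3.139, -0.002, 0.82]
contact_force: [1.0, -0.7, -0.6]
grip_width: 0.284
```

Emit:
play_rows --targets '[[[0,0,0],0.105,1],[[0,0,0],0.104,1],[[0,0,0],0.104,1],[[0,0,0],0.104,1],[[0,0,0],0,1]]'

```text
clock: 27.93
position: [478.5, 57.5, 286.4]
ee_rot: [3.141, -0.002, 0.398]
contact_force: [-0.1, -0.3, -1.0]
grip_width: 0.286
```

```bash
python3 - <<'E'
from h import *
plan(478.2,58,252,23.1,step=.038)
f=arm.grab_frame('wrist'); cv2.imwrite('pics/w17.png',f['image'])
E
```

```text
before-turn tool dx,dy mm -0.1 -0.6 rows 1 per row [-0.0001 -0.0006]
after-turn tool dx,dy mm -0.1 -0.6 rows 1 per row [-0.0001 -0.0006]
dz tool 34.4 turn(tool) -0.005 rows>= 1  now [478.5  57.5 286.4] yaw 22.83 j6 -0.35 t 27.93 w 0.286
```

View pics/w17.png

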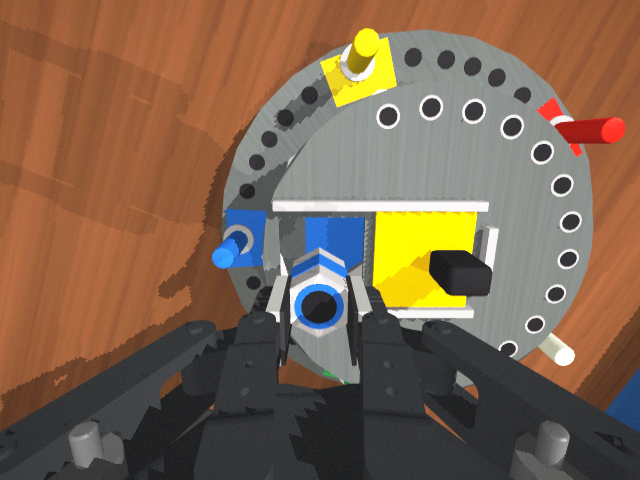

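Emit:
play_rows --targets '[[[0,0,0.017],0,1],[[0,0,0.017],0,1],[[0,0,0],0,1],[[0,0,0],0,0.65],[[0,0,0],0,0.55],[[0,0,0],0,0.5],[[0,0,-0.01],0,0.5],[[0,0,-0.03],0,0.5],[[0,0,-0.04],0,0.5]]'

```text
clock: 28.73
position: [478.0, 57.3, 331.2]
ee_rot: [-3.14, 0.004, 0.403]
contact_force: [0.3, 0.4, 0.2]
grip_width: 0.503
```

```bash
python3 - <<'E'
from h import *
f=arm.grab_frame('wrist'); cv2.imwrite('pics/w18.png',f['image'])
plan(598.9,188.7,206,-31,step=.04)
E
```

```text
before-turn tool dx,dy mm 161.6 -73.7 rows 5 per row [ 0.0323 -0.0147]
after-turn tool dx,dy mm 35.0 -174.1 rows 5 per row [ 0.007  -0.0348]
dz tool 134.3 turn(tool) 0.945 rows>= 8  now [479.2  57.5 340.3] yaw 23.13 j6 -0.36 t 28.78 w 0.496
```

View pics/w18.png

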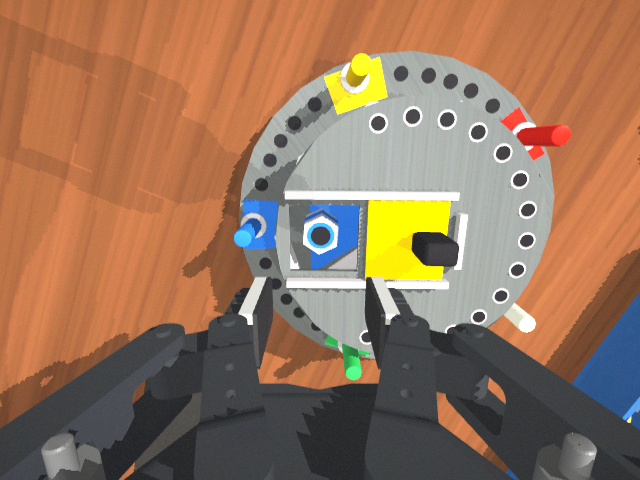

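Emit:
play_rows --targets '[[[0.0323,-0.0147,0],0,0.3],[[0.0323,-0.0147,0],0,0.3],[[0.0323,-0.0147,0],0,0.3],[[0.0323,-0.0147,0],0,0.3],[[0.0323,-0.0147,0],0,0.3],[[0,0,0],0.12,0.3],[[0,0,0],0.12,0.3],[[0,0,0],0.12,0.3],[[0,0,0],0.12,0.3],[[0,0,0],0.12,0.3],[[0,0,0],0.12,0.3],[[0,0,0],0.12,0.3]]'

```text
clock: 29.78
position: [598.2, 188.3, 332.4]
ee_rot: [-3.141, -0.001, -0.442]
contact_force: [0.0, -0.9, 0.4]
grip_width: 0.696
```

Emit:
play_rows --targets '[[[0,0,0.03],0.105,0.3],[[0,0,0.035],0,0.3],[[0,0,0.035],0,0.3],[[0,0,0.034],0,0.4],[[0,0,0],0,1],[[0,0,0],0,1],[[0,0,0],0,1],[[0,0,0],0,1],[[0,0,0],0,1],[[0,0,0],0,1]]' --force 40

```text
clock: 30.62
position: [598.5, 188.4, 198.5]
ee_rot: [-3.14, -0.001, -0.542]
contact_force: [-1.9, -0.7, 7.4]
grip_width: 0.155
```

```bash
python3 - <<'E'
from h import *
f=arm.grab_frame('wrist'); cv2.imwrite('pics/w19.png',f['image'])
o=arm.get_obs();print(o['position'],o['contact_force'],o['grip_width'],np.degrees(o['ee_rot'][2]))
E
```

```text
[598.48207153 188.40905335 198.54170181] [-1.41740632 -0.65670664  7.15541627] 0.1522431264493722 -31.046663296816742
```

View pics/w19.png

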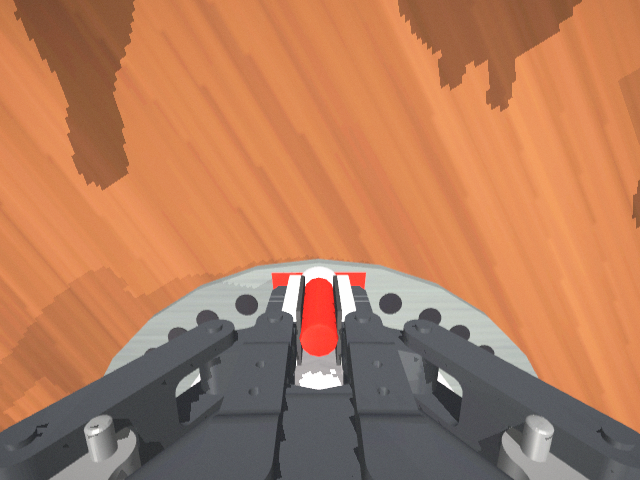

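Emit:
play_rows --targets '[[[-0.0118,0.00057,-0.001],-0.0967,1],[[-0.0118,0.00057,-0.001],-0.0967,1],[[-0.0118,0.00057,-0.001],-0.0967,1],[[-0.0118,0.00057,-0.001],-0.0967,1],[[-0.0118,0.00057,-0.001],-0.0967,1],[[-0.0118,0.00057,0],-0.0967,1],[[-0.0118,0.00057,0],-0.0967,1]]'

```text
clock: 31.25
position: [517.0, 204.2, 198.8]
ee_rot: [3.14, 0.006, 0.141]
contact_force: [6.2, -8.6, -34.7]
grip_width: 0.15
```

Emit:
play_rows --targets '[[[-0.0118,0.00057,0],-0.0967,1],[[-0.0118,0.00057,0],-0.0967,1],[[-0.0118,0.00057,0],-0.0967,1],[[-0.0118,0.00057,0],-0.0967,1],[[-0.0118,0.00057,0],-0.0967,1],[[-0.0118,0.00057,0],-0.0967,1],[[0,0,0],0,1],[[0,0,0],0,0.6],[[0,0,0],0,0.4]]'

```text
clock: 32.0
position: [455.3, 175.9, 202.6]
ee_rot: [3.141, -0.001, 0.715]
contact_force: [-0.4, 0.1, 0.6]
grip_width: 0.423
```

Emit:
play_rows --targets '[[[0,0,0],0,0.2],[[0,0,-0.03],0,0.2],[[0,0,-0.04],0,0.2],[[0,0,-0.04],0,0],[[0,0,-0.02],0,0]]'

```text
clock: 32.42
position: [455.3, 176.3, 337.2]
ee_rot: [3.139, -0.006, 0.715]
contact_force: [0.6, -0.5, 0.9]
grip_width: 1.003
```

```bash
python3 - <<'E'
from h import *
f=arm.grab_frame('top'); cv2.imwrite('pics/t20.png',cv2.resize(f['image'][190:310,240:480],None,fx=3.2,fy=3.2,interpolation=2))
look(['sleeve_%s_c'%c for c in('red','yellow')],cams=('top','side'),mn=.4)
plan(563,-309,335,18.5,step=.04)
E
```

```text
top sleeve_red_c 0.73 [217.  382.5] [ 607.5 -130. ]
top sleeve_yellow_c 0.43 [230.  450.2] [ 568.9 -310.9]
side sleeve_red_c 0.59 [221.8 341.7] [ 587.9 -114.6]
before-turn tool dx,dy mm -236.5 437.0 rows 13 per row [-0.0182  0.0336]
after-turn tool dx,dy mm -51.4 494.2 rows 13 per row [-0.004  0.038]
dz tool -4.0 turn(tool) 0.392 rows>= 4  now [454.9 176.  331. ] yaw 40.98 j6 -0.42 t 32.77 w 0.995
```

View pics/t20.png

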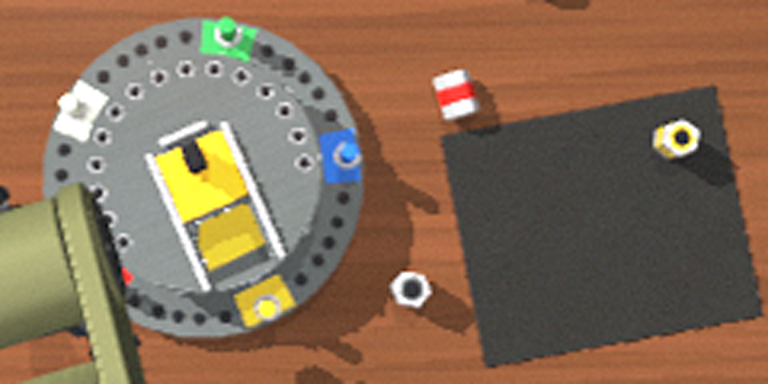

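Emit:
play_rows --targets '[[[0,0,0],0.1,0],[[0,0,0],0.1,0],[[0,0,0],0.1,0],[[0,0,0],0.092,0],[[-0.004,0.038,0],0,0],[[-0.004,0.038,0],0,0],[[-0.004,0.038,0],0,0],[[-0.004,0.038,0],0,0],[[-0.004,0.038,0],0,0],[[-0.004,0.038,0],0,0],[[-0.004,0.038,0],0,0],[[-0.004,0.038,0],0,0]]'

```text
clock: 33.77
position: [521.3, -124.5, 331.0]
ee_rot: [-3.141, 0.001, 0.323]
contact_force: [-0.2, 0.4, -0.4]
grip_width: 0.998
```

Emit:
play_rows --targets '[[[-0.004,0.038,0],0,0],[[-0.004,0.038,0],0,0],[[-0.004,0.038,0],0,0],[[-0.004,0.038,0],0,0],[[-0.004,0.038,0],0,0],[[0,0,0],0,0],[[0,0,0],0,0]]'

```text
clock: 34.35
position: [562.4, -310.7, 329.9]
ee_rot: [-3.139, 0.002, 0.321]
contact_force: [0.2, -0.4, 0.1]
grip_width: 0.999
```

```bash
python3 - <<'E'
from h import *
f=arm.grab_frame('wrist'); cv2.imwrite('pics/w21.png',f['image'])
look(['sleeve_%s_c'%c for c in('red','yellow')],cams=('wrist',),mn=.4)
plan(563,-309,195,18.5,step=.04)
print(px(f,(563,-309,39)))
E
```

```text
wrist sleeve_red_c 0.55 [ 22.4 444.3] [ 599.8 -134.3]
wrist sleeve_yellow_c 0.94 [227.1 318.6] [ 560.9 -311.1]
before-turn tool dx,dy mm -0.1 1.1 rows 1 per row [-0.0001  0.0011]
after-turn tool dx,dy mm -0.1 1.1 rows 1 per row [-0.0001  0.0011]
dz tool 136.7 turn(tool) 0.001 rows>= 1  now [ 562.7 -308.   331.7] yaw 18.58 j6 -0.88 t 34.55 w 0.998
(np.float64(229.4078584997792), np.float64(322.54143753816817))
```

View pics/w21.png

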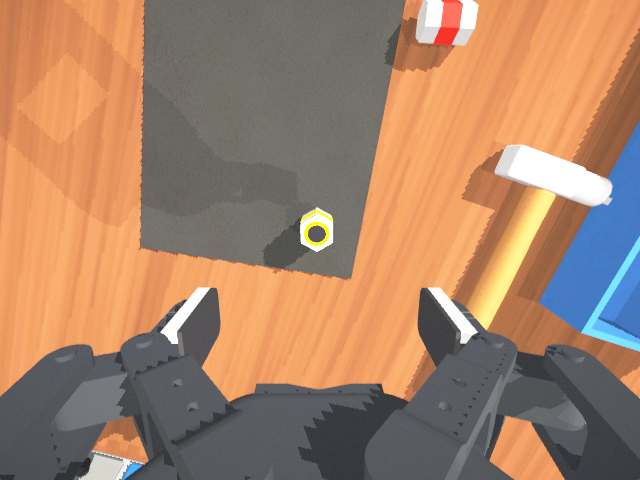

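Emit:
play_rows --targets '[[[-0.0005,0.002,0.036],0,0],[[0,0,0.036],0,0],[[0,0,0.036],0,0],[[0,0,0.029],0,0.2],[[0,0,0],0,0.6],[[0,0,0],0,1],[[0,0,0],0,1],[[0,0,0],0,1],[[0,0,0],0,1],[[0,0,0],0,1],[[0,0,0],0,1]]' --force 60

```text
clock: 35.47
position: [563.4, -311.3, 198.1]
ee_rot: [3.138, -0.003, 0.323]
contact_force: [-0.2, 1.2, 7.3]
grip_width: 0.283
```

Emit:
play_rows --targets '[[[0,0,-0.02],0,1],[[0,0,-0.035],0,1],[[0,0,-0.035],0,1],[[0,0,0],0,1]]'

```text
clock: 35.8
position: [563.6, -311.5, 294.4]
ee_rot: [3.132, -0.008, 0.323]
contact_force: [0.0, 0.4, -0.7]
grip_width: 0.283
```

```bash
python3 - <<'E'
from h import *
plan(478.2,58,285,23.1,step=.038)
f=arm.grab_frame('wrist'); cv2.imwrite('pics/w22.png',f['image'])
E
```

```text
before-turn tool dx,dy mm 36.4 -377.5 rows 10 per row [ 0.0036 -0.0377]
after-turn tool dx,dy mm 66.4 -373.4 rows 10 per row [ 0.0066 -0.0373]
dz tool 9.4 turn(tool) -0.08 rows>= 1  now [ 563.6 -311.5  294.4] yaw 18.53 j6 -0.89 t 35.8 w 0.283
```

View pics/w22.png

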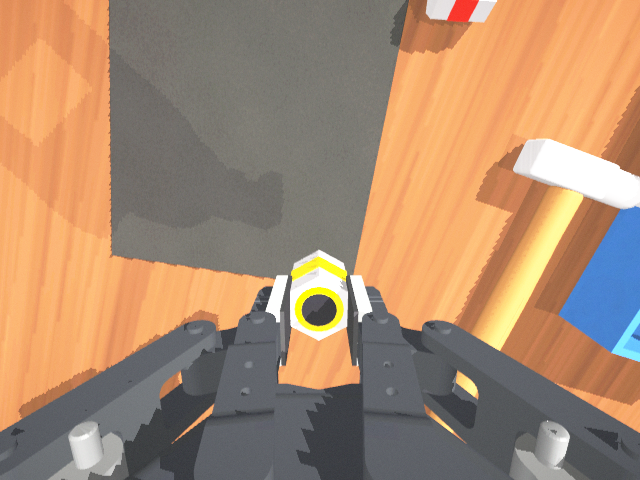

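Emit:
play_rows --targets '[[[0,0,0.003],-0.08,1],[[0.0066,-0.0373,0],0,1],[[0.0066,-0.0373,0],0,1],[[0.0066,-0.0373,0],0,1],[[0.0066,-0.0373,0],0,1],[[0.0066,-0.0373,0],0,1],[[0.0066,-0.0373,0],0,1],[[0.0066,-0.0373,0],0,1],[[0.0066,-0.0373,0],0,1],[[0.0066,-0.0373,0],0,1],[[0.0066,-0.0373,0],0,1],[[0,0,0],0,1]]'

```text
clock: 36.85
position: [475.6, 62.5, 282.2]
ee_rot: [-3.141, -0.0, 0.408]
contact_force: [0.6, -0.9, -0.3]
grip_width: 0.286
```

Emit:
play_rows --targets '[[[0,0,0],0,1],[[0,0,0],0,1]]'

```text
clock: 37.02
position: [477.2, 57.7, 282.2]
ee_rot: [3.141, -0.0, 0.404]
contact_force: [0.5, -0.1, -1.1]
grip_width: 0.285
```

```bash
python3 - <<'E'
from h import *
plan(478.2,58,252,23.1,step=.038)
f=arm.grab_frame('wrist'); cv2.imwrite('pics/w23.png',f['image'])
E
```

```text
before-turn tool dx,dy mm 1.1 0.1 rows 1 per row [0.0011 0.0001]
after-turn tool dx,dy mm 1.1 0.1 rows 1 per row [0.0011 0.0001]
dz tool 30.2 turn(tool) 0.001 rows>= 1  now [477.2  57.7 282.2] yaw 23.13 j6 -0.36 t 37.02 w 0.285
```

View pics/w23.png

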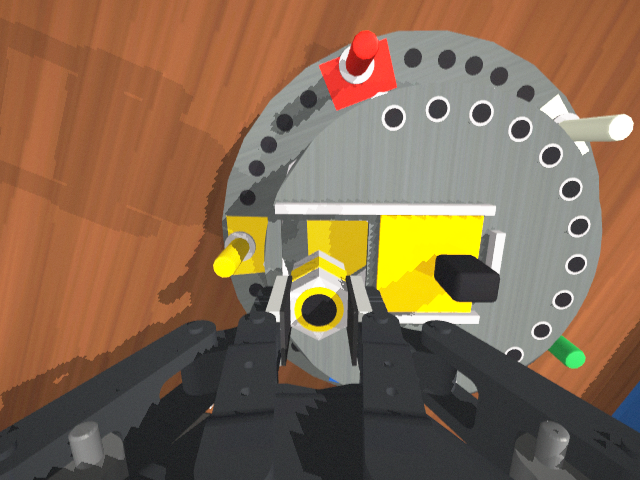

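Yellow sleeve sits over the yellow bin (window at about cols 280–365, rows 222–300). Drop it.

Emit:
play_rows --targets '[[[0.001,0,0.015],0,1],[[0,0,0.015],0,1],[[0,0,0],0,1],[[0,0,0],0,0.65],[[0,0,0],0,0.55],[[0,0,0],0,0.5],[[0,0,-0.01],0,0.5],[[0,0,-0.03],0,0.5],[[0,0,-0.04],0,0.5]]'

```text
clock: 37.82
position: [477.6, 58.2, 332.1]
ee_rot: [-3.14, 0.004, 0.403]
contact_force: [0.4, -0.1, 0.2]
grip_width: 0.497
```

```bash
python3 - <<'E'
from h import *
f=arm.grab_frame('wrist'); cv2.imwrite('pics/w24.png',f['image'])
plan(598.9,188.7,206,-31,step=.04)
E
```

```text
before-turn tool dx,dy mm 161.6 -72.8 rows 5 per row [ 0.0323 -0.0146]
after-turn tool dx,dy mm 35.8 -173.6 rows 5 per row [ 0.0072 -0.0347]
dz tool 135.2 turn(tool) 0.944 rows>= 8  now [478.8  58.3 341.2] yaw 23.11 j6 -0.36 t 37.87 w 0.499
```

View pics/w24.png

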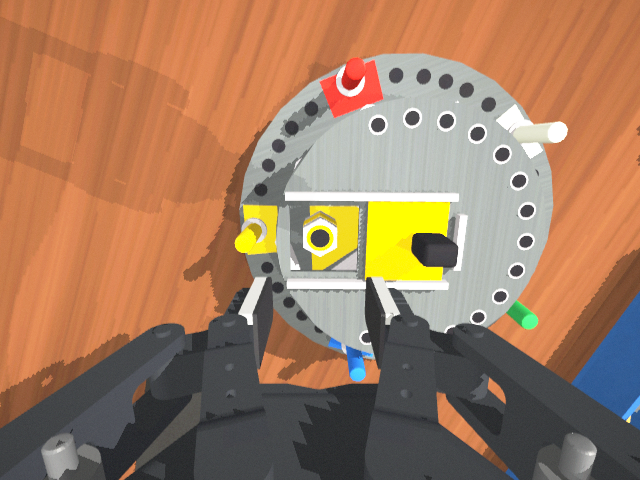

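Emit:
play_rows --targets '[[[0.0323,-0.0146,0],0,0.3],[[0.0323,-0.0146,0],0,0.3],[[0.0323,-0.0146,0],0,0.3],[[0.0323,-0.0146,0],0,0.3],[[0.0323,-0.0146,0],0,0.3],[[0,0,0],0.12,0.3],[[0,0,0],0.12,0.3],[[0,0,0],0.12,0.3],[[0,0,0],0.12,0.3],[[0,0,0],0.12,0.3],[[0,0,0],0.12,0.3],[[0,0,0],0.12,0.3]]'

```text
clock: 38.87
position: [597.9, 188.8, 333.3]
ee_rot: [-3.141, -0.001, -0.443]
contact_force: [0.1, 0.4, -0.7]
grip_width: 0.698
```

Emit:
play_rows --targets '[[[0,0,0.024],0.104,0.3],[[0,0,0.035],0,0.3],[[0,0,0.035],0,0.3],[[0,0,0.034],0,0.4],[[0,0,0],0,1],[[0,0,0],0,1],[[0,0,0],0,1],[[0,0,0],0,1],[[0,0,0],0,1],[[0,0,0],0,1]]' --force 40

```text
clock: 39.7
position: [598.5, 188.9, 206.8]
ee_rot: [-3.139, -0.003, -0.541]
contact_force: [-2.1, -0.3, 9.0]
grip_width: 0.149
```

```bash
python3 - <<'E'
from h import *
f=arm.grab_frame('wrist'); cv2.imwrite('pics/w25.png',f['image'])
o=arm.get_obs();print(o['position'],o['contact_force'],o['grip_width'],np.degrees(o['ee_rot'][2]))
E
```

```text
[598.54145447 188.91216691 206.79773134] [-1.67204747 -0.97333695  8.12334608] 0.1475160993305599 -30.987568224357428
```

View pics/w25.png

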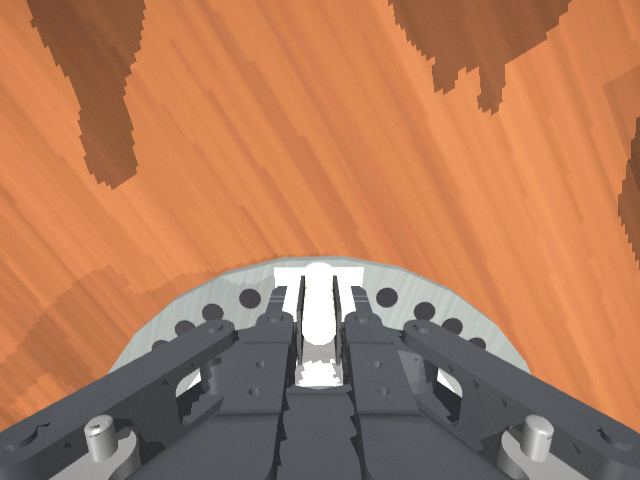

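Emit:
play_rows --targets '[[[-0.0118,0.00057,0],-0.0967,1],[[-0.0118,0.00057,0],-0.0967,1],[[-0.0118,0.00057,0],-0.0967,1],[[-0.0118,0.00057,0],-0.0967,1],[[-0.0118,0.00057,0],-0.0967,1],[[-0.0118,0.00057,0],-0.0967,1],[[-0.0118,0.00057,0],-0.0967,1]]'

```text
clock: 40.33
position: [518.9, 204.9, 206.7]
ee_rot: [3.141, -0.005, 0.141]
contact_force: [2.3, -10.4, 10.3]
grip_width: 0.148
```

Emit:
play_rows --targets '[[[-0.0118,0.00057,0],-0.0967,1],[[-0.0118,0.00057,0],-0.0967,1],[[-0.0118,0.00057,0],-0.0967,1],[[-0.0118,0.00057,0],-0.0967,1],[[-0.0118,0.00057,0],-0.0967,1],[[-0.0118,0.00057,0],-0.0967,1],[[0,0,0],0,1],[[0,0,0],0,0.6],[[0,0,0],0,0.4]]'

```text
clock: 41.08
position: [455.1, 176.3, 205.3]
ee_rot: [3.141, -0.002, 0.716]
contact_force: [0.0, 0.3, 0.5]
grip_width: 0.419
```

Emit:
play_rows --targets '[[[0,0,0],0,0.2],[[0,0,-0.03],0,0.2],[[0,0,-0.04],0,0.2],[[0,0,-0.04],0,0],[[0,0,-0.02],0,0]]'

```text
clock: 41.5
position: [455.0, 176.5, 338.6]
ee_rot: [3.14, -0.005, 0.716]
contact_force: [-0.1, -0.3, 0.6]
grip_width: 1.002
```

```bash
python3 - <<'E'
from h import *
f=arm.grab_frame('top'); cv2.imwrite('pics/t26.png',cv2.resize(f['image'][190:310,240:480],None,fx=3.2,fy=3.2,interpolation=2))
look(['sleeve_red_c'],cams=('top','side'),mn=.3)
plan(598,-122,335,0,step=.04)
E
```

```text
top sleeve_red_c 0.6 [216.  381.6] [ 610.3 -127.7]
side sleeve_red_c 0.5 [218.  341.6] [ 596.2 -125. ]
before-turn tool dx,dy mm -87.7 319.1 rows 9 per row [-0.0097  0.0355]
after-turn tool dx,dy mm 143.4 298.3 rows 9 per row [0.0159 0.0331]
dz tool -1.9 turn(tool) 0.716 rows>= 6  now [454.6 176.3 333.1] yaw 41.04 j6 -0.42 t 41.75 w 0.998
```

View pics/t26.png

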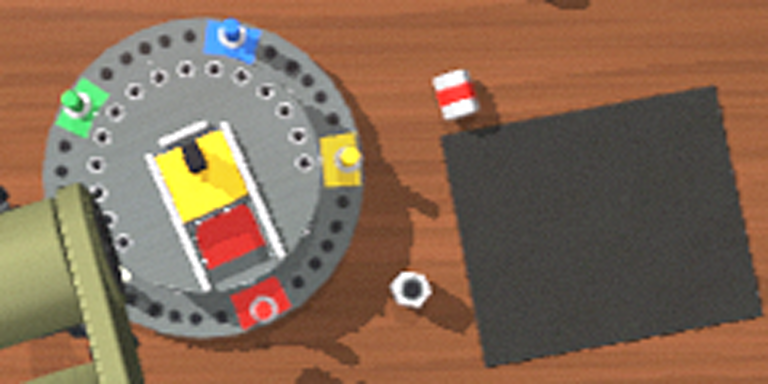

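Emit:
play_rows --targets '[[[0,0,0],0.115,0],[[0,0,0],0.115,0],[[0,0,0],0.115,0],[[0,0,0],0.115,0]]'

```text
clock: 42.08
position: [454.7, 176.2, 332.4]
ee_rot: [3.141, 0.003, 0.251]
contact_force: [-0.7, 0.1, 0.1]
grip_width: 1.003
```

```bash
python3 - <<'E'
from h import *
plan(600,-126,335,14.6,step=.04)
E
```

```text
before-turn tool dx,dy mm 65.8 328.8 rows 9 per row [0.0073 0.0365]
after-turn tool dx,dy mm 64.4 329.1 rows 9 per row [0.0072 0.0366]
dz tool -2.6 turn(tool) -0.004 rows>= 1  now [454.7 176.2 332.4] yaw 14.36 j6 0.04 t 42.08 w 1.003
```

Emit:
play_rows --targets '[[[0.0073,0.0365,0],0,0],[[0.0073,0.0365,0],0,0],[[0.0073,0.0365,0],0,0],[[0.0073,0.0365,0],0,0],[[0.0073,0.0365,0],0,0],[[0.0073,0.0365,0],0,0],[[0.0073,0.0365,0],0,0],[[0.0073,0.0365,0],0,0],[[0.0073,0.0365,0],0,0],[[0,0,0],0,0],[[0,0,0],0,0],[[0,0,0],0,0]]'

```text
clock: 43.08
position: [601.5, -124.5, 332.4]
ee_rot: [-3.14, 0.002, 0.256]
contact_force: [-0.7, 0.1, -0.2]
grip_width: 1.001
```

```bash
python3 - <<'E'
from h import *
f=arm.grab_frame('wrist'); cv2.imwrite('pics/w27.png',f['image']);cv2.imwrite('pics/w27z.png',cv2.resize(f['image'][180:290,250:390],None,fx=5,fy=5,interpolation=2))
print(arm.landmark_of('sleeve_red_c','wrist')[:2],at(f,arm.landmark_of('sleeve_red_c','wrist')[0]['centre'],13))
plan(600,-126,180,14.6,step=.04)
print(px(f,(600,-126,13)))
E
```

```text
[{'centre': [227.4, 317.1], 'confidence': 0.9}] [ 599.01516326 -129.50631084   13.        ]
before-turn tool dx,dy mm -2.0 1.8 rows 1 per row [-0.002   0.0018]
after-turn tool dx,dy mm -2.0 1.8 rows 1 per row [-0.002   0.0018]
dz tool 153.7 turn(tool) 0.003 rows>= 1  now [ 601.4 -123.8  333.7] yaw 14.76 j6 -0.52 t 43.23 w 0.996
(np.float64(223.97100811131475), np.float64(319.16190011397225))
```

View pics/w27.png

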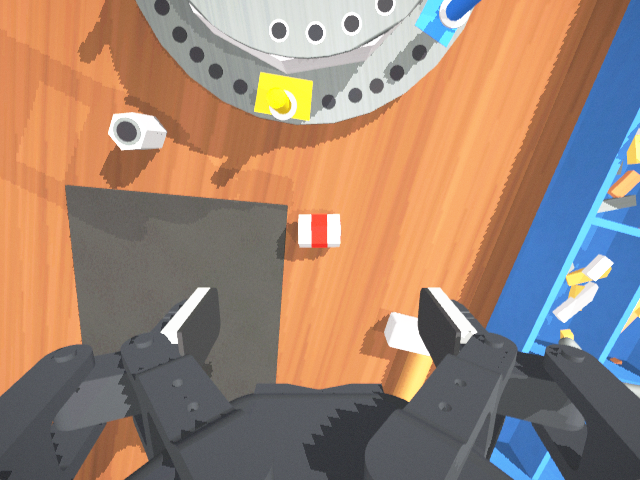

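View pics/w27z.png

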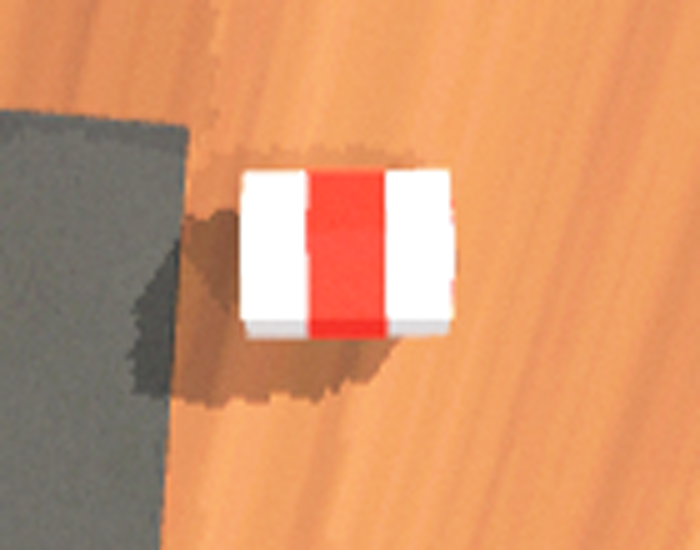

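Emit:
play_rows --targets '[[[-0.002,0.0045,0.036],0,0],[[0,0,0.036],0,0],[[0,0,0.036],0,0],[[0,0,0.03],0,0],[[0,0,0.014],0,0],[[0,0,0],0,0.5],[[0,0,0],0,1],[[0,0,0],0,1],[[0,0,0],0,1],[[0,0,0],0,1],[[0,0,0],0,1]]' --force 60

```text
clock: 44.15
position: [601.4, -129.8, 184.5]
ee_rot: [3.14, -0.003, 0.256]
contact_force: [-1.6, 1.6, 7.8]
grip_width: 0.401
```

Emit:
play_rows --targets '[[[0,0,-0.02],0,1],[[0,0,-0.035],0,1],[[0,0,-0.035],0,1],[[0,0,-0.02],0,1],[[0,0,0],0,1]]'

```text
clock: 44.57
position: [601.4, -129.9, 298.6]
ee_rot: [3.137, -0.008, 0.256]
contact_force: [0.3, -0.6, -1.6]
grip_width: 0.402
```

```bash
python3 - <<'E'
from h import *
plan(478.2,58,285,23.1,step=.038)
f=arm.grab_frame('wrist'); cv2.imwrite('pics/w28.png',f['image'])
E
```

```text
before-turn tool dx,dy mm -71.5 -213.0 rows 6 per row [-0.0119 -0.0355]
after-turn tool dx,dy mm -39.6 -221.2 rows 6 per row [-0.0066 -0.0369]
dz tool 13.6 turn(tool) -0.147 rows>= 2  now [ 601.4 -129.9  298.6] yaw 14.69 j6 -0.53 t 44.57 w 0.402
```

View pics/w28.png

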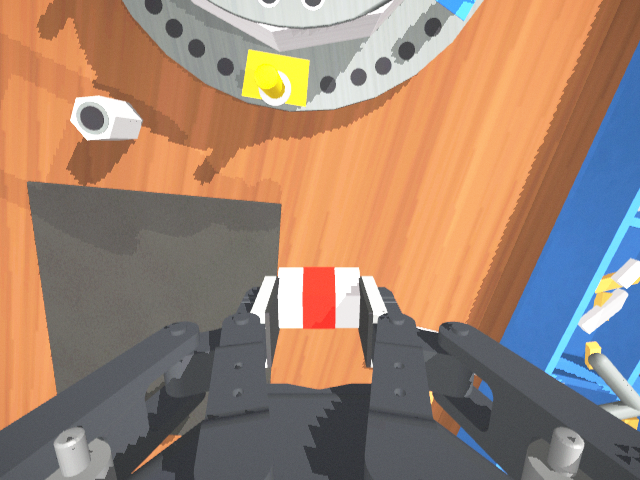

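Emit:
play_rows --targets '[[[-0.0119,-0.0355,0],0,1],[[-0.0119,-0.0355,0],0,1],[[-0.0119,-0.0355,0],0,1],[[-0.0119,-0.0355,0],0,1],[[-0.0119,-0.0355,0],0,1],[[-0.0119,-0.0355,0],0,1],[[0,0,0.005],-0.075,1],[[0,0,0.005],-0.072,1],[[0,0,0],0,1],[[0,0,0],0,1]]'

```text
clock: 45.45
position: [477.6, 58.2, 281.6]
ee_rot: [-3.141, 0.001, 0.401]
contact_force: [-0.5, 0.2, -0.1]
grip_width: 0.405
```

```bash
python3 - <<'E'
from h import *
plan(478.2,58,249,23.1,step=.038)
f=arm.grab_frame('wrist'); cv2.imwrite('pics/w29.png',f['image'])
E
```

```text
before-turn tool dx,dy mm 0.5 0.4 rows 1 per row [0.0005 0.0004]
after-turn tool dx,dy mm 0.5 0.4 rows 1 per row [0.0005 0.0004]
dz tool 32.6 turn(tool) -0.002 rows>= 1  now [477.6  58.2 281.6] yaw 22.98 j6 -0.36 t 45.45 w 0.405
```

View pics/w29.png

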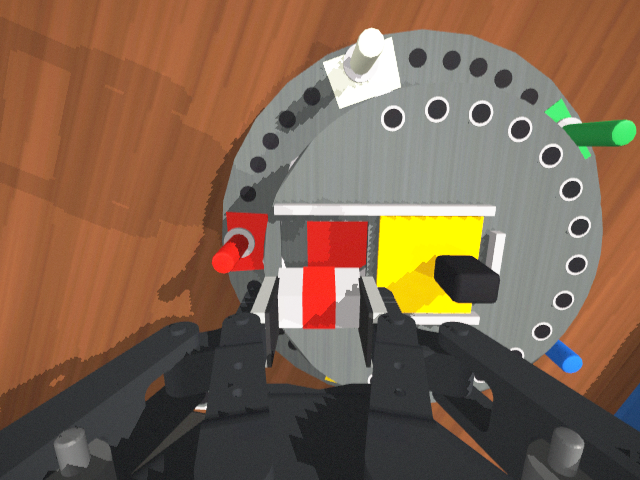

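Emit:
play_rows --targets '[[[0,0,0.017],0,1],[[0,0,0.015],0,1],[[0,0,0],0,1],[[0,0,0],0,0.4],[[0,0,0],0,0.4],[[0,0,0],0,0.4],[[0,0,-0.01],0,0.4],[[0,0,-0.03],0,0.4],[[0,0,-0.04],0,0.4],[[0,0,0],0,0.4]]'

```text
clock: 46.33
position: [478.6, 58.3, 337.7]
ee_rot: [3.138, -0.01, 0.403]
contact_force: [0.1, 1.3, 1.8]
grip_width: 0.603
```

```bash
python3 - <<'E'
from h import *
f=arm.grab_frame('wrist'); cv2.imwrite('pics/w30.png',f['image'])
f=arm.grab_frame('top'); cv2.imwrite('pics/t30.png',cv2.resize(f['image'][190:310,240:480],None,fx=3.2,fy=3.2,interpolation=2))
plan(598.9,188.7,206,-31,step=.04)
E
```

```text
before-turn tool dx,dy mm 162.6 -72.5 rows 5 per row [ 0.0325 -0.0145]
after-turn tool dx,dy mm 36.6 -174.2 rows 5 per row [ 0.0073 -0.0348]
dz tool 126.4 turn(tool) 0.944 rows>= 8  now [477.8  58.2 332.4] yaw 23.1 j6 -0.36 t 46.43 w 0.599
```

View pics/w30.png

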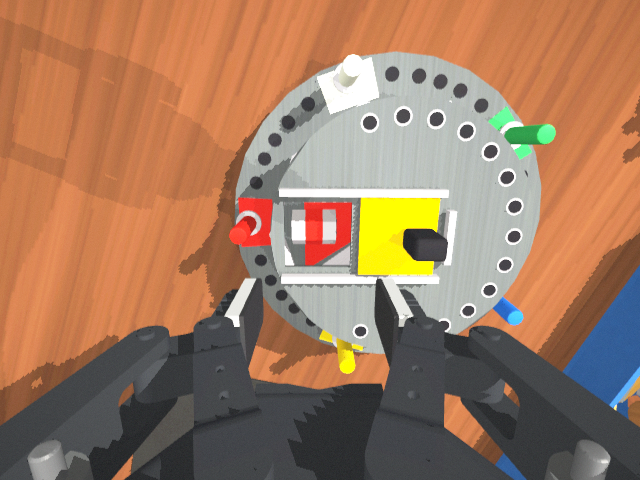

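Emit:
play_rows --targets '[[[0.0325,-0.0145,0],0,0.3],[[0.0325,-0.0145,0],0,0.3],[[0.0325,-0.0145,0],0,0.3],[[0.0325,-0.0145,0],0,0.3],[[0.0325,-0.0145,0],0,0.3],[[0,0,0],0.12,0.3],[[0,0,0],0.12,0.3],[[0,0,0],0.12,0.3],[[0,0,0],0.12,0.3],[[0,0,0],0.12,0.3],[[0,0,0],0.12,0.3],[[0,0,0],0.12,0.3]]'

```text
clock: 47.43
position: [598.6, 188.6, 329.2]
ee_rot: [3.141, 0.001, -0.443]
contact_force: [0.1, -0.5, 0.2]
grip_width: 0.698
```

Emit:
play_rows --targets '[[[0,0,0.023],0.104,0.3],[[0,0,0.035],0,0.3],[[0,0,0.035],0,0.3],[[0,0,0.034],0,0.4],[[0,0,0],0,1],[[0,0,0],0,1],[[0,0,0],0,1],[[0,0,0],0,1],[[0,0,0],0,1],[[0,0,0],0,1]]' --force 40

```text
clock: 48.27
position: [599.2, 188.8, 205.1]
ee_rot: [-3.139, -0.002, -0.541]
contact_force: [-1.4, -0.5, 8.5]
grip_width: 0.153
```

```bash
python3 - <<'E'
from h import *
f=arm.grab_frame('wrist'); cv2.imwrite('pics/w31.png',f['image'])
o=arm.get_obs();print(o['position'],o['contact_force'],o['grip_width'],np.degrees(o['ee_rot'][2]))
E
```

```text
[599.18800166 188.76090003 205.07088511] [-1.34023885  0.27088502  8.76533025] 0.14967931881364469 -30.980743888220193
```

View pics/w31.png

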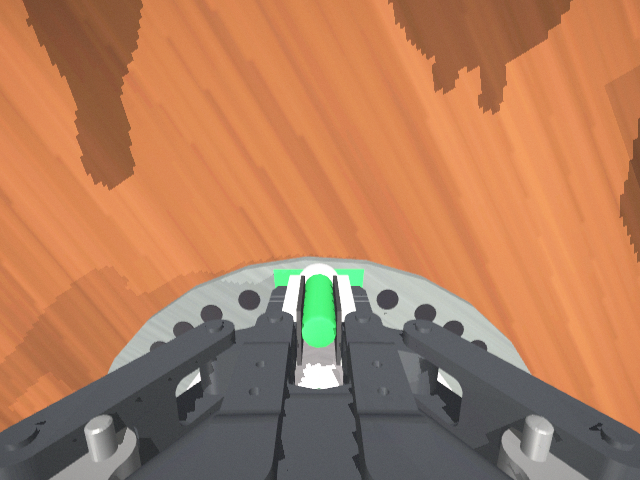

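Emit:
play_rows --targets '[[[-0.0118,0.00057,0],-0.0967,1],[[-0.0118,0.00057,0],-0.0967,1],[[-0.0118,0.00057,0],-0.0967,1],[[-0.0118,0.00057,0],-0.0967,1],[[-0.0118,0.00057,0],-0.0967,1],[[-0.0118,0.00057,0],-0.0967,1],[[-0.0118,0.00057,0],-0.0967,1]]'

```text
clock: 48.9
position: [519.4, 205.0, 205.1]
ee_rot: [-3.141, -0.004, 0.141]
contact_force: [2.8, -7.0, 9.1]
grip_width: 0.151
```

Emit:
play_rows --targets '[[[-0.0118,0.00057,0],-0.0967,1],[[-0.0118,0.00057,0],-0.0967,1],[[-0.0118,0.00057,0],-0.0967,1],[[-0.0118,0.00057,0],-0.0967,1],[[-0.0118,0.00057,0],-0.0967,1],[[-0.0118,0.00057,0],-0.0967,1],[[0,0,0],0,1],[[0,0,0],0,1]]'

```text
clock: 49.57
position: [456.0, 175.9, 205.1]
ee_rot: [3.14, -0.003, 0.717]
contact_force: [-0.6, -1.0, 11.7]
grip_width: 0.151
```

```bash
python3 - <<'E'
from h import *
o=arm.get_obs();print(o['position'],np.degrees(o['ee_rot'][2]))
ax=np.array([535.5,84.3])
p=o['position'][:2]-ax;print(np.hypot(*p),np.degrees(np.arctan2(p[1],p[0])))
K=dict(red=0,yellow=72,blue=144,green=216,white=288)
out=look(['peg_'+c for c in K],save='t32',mn=.6)
P=[];Q=[]
for k,v in out.items():
    for c,q in v:
        d=q[:2]-ax
        if abs(np.hypot(*d)-122)<15: print(k,c,round((np.degrees(np.arctan2(d[1],d[0]))-K[k[4:]])%360,1))
i=cv2.imread('pics/t32_top.png');cv2.imwrite('pics/t32z.png',cv2.resize(i[190:305,245:360],None,fx=5,fy=5,interpolation=2))
E
```

```text
[455.98454237 175.90096624 205.05329331] 41.06599208296606
121.29899017717557 130.9600563725578
top peg_red 0.93 [239.8 351.1] [545.8 -42.6]
top peg_yellow 0.62 [202.9 313.8] [645.8  54. ]
top peg_blue 0.76 [218.2 267.3] [607.2 177.8]
side peg_yellow 0.91 [240.4 271.1] [661.4  53.9]
side peg_blue 0.65 [286.8 248.9] [604.8 181. ]
side peg_green 0.8 [324.9 303.9] [455.1 179.2]
side peg_white 0.89 [287.9 357.1] [429.7  39.5]
peg_red top 274.6
peg_yellow top 272.7
peg_yellow side 274.4
peg_blue top 268.5
peg_blue side 270.4
peg_green side 274.3
peg_white side 275.0
```

View pics/t32z.png

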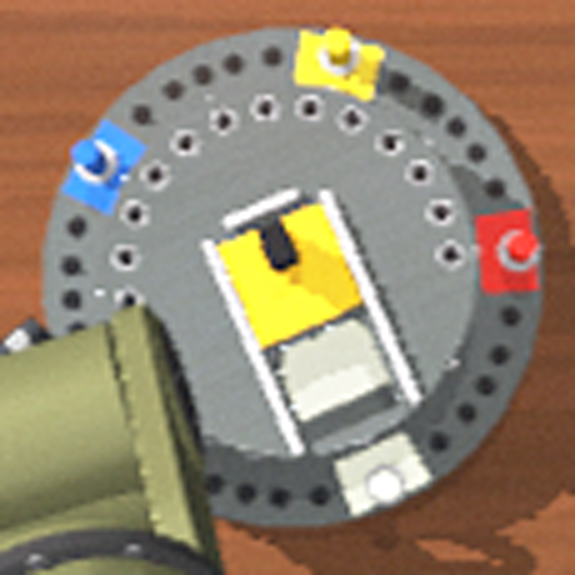

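Emit:
play_rows --targets '[[[0,0,0],0,0.7],[[0,0,0],0,0.5],[[0,0,0],0,0.3],[[0,0,-0.03],0,0.2],[[0,0,-0.04],0,0.2],[[0,0,-0.04],0,0.2],[[0,0,-0.02],0,0.2]]'

```text
clock: 50.75
position: [455.8, 176.1, 337.5]
ee_rot: [3.14, -0.005, 0.716]
contact_force: [-0.4, 1.4, -0.2]
grip_width: 0.797
```

```bash
python3 - <<'E'
from h import *
plan(553.5,91.2,250,113.1,half=False,step=.038)
E
```

```text
before-turn tool dx,dy mm 17.9 128.2 rows 4 per row [0.0045 0.0321]
after-turn tool dx,dy mm -116.5 56.6 rows 4 per row [-0.0291  0.0141]
dz tool 87.5 turn(tool) -1.257 rows>= 11  now [455.8 176.1 337.5] yaw 41.05 j6 -0.42 t 50.75 w 0.797
```

Emit:
play_rows --targets '[[[0,0,0],-0.12,0.2],[[0,0,0],-0.12,0.2],[[0,0,0],-0.12,0.2],[[0,0,0],-0.12,0.2],[[0,0,0],-0.12,0.2],[[0,0,0],-0.12,0.2],[[0,0,0],-0.12,0.2],[[0,0,0],-0.12,0.2],[[0,0,0],-0.12,0.2],[[0,0,0],-0.12,0.2],[[0,0,0],-0.057,0.2]]'

```text
clock: 51.67
position: [455.5, 176.0, 333.0]
ee_rot: [-3.142, -0.0, 1.98]
contact_force: [0.2, -0.0, -0.4]
grip_width: 0.801
```

Emit:
play_rows --targets '[[[-0.0291,0.0141,0],0,0.2],[[-0.0291,0.0141,0],0,0.2],[[-0.0291,0.0141,0],0,0.2],[[-0.0291,0.0141,0],0,0.2],[[0,0,0],0,0.2],[[0,0,0],0,0.2]]'

```text
clock: 52.17
position: [553.7, 90.1, 332.5]
ee_rot: [-3.141, -0.0, 1.971]
contact_force: [0.6, 1.0, -0.6]
grip_width: 0.801
```

```bash
python3 - <<'E'
from h import *
plan(553.5,91.2,250,113.1,half=False,step=.038)
f=arm.grab_frame('wrist'); cv2.imwrite('pics/w33.png',f['image'])
for r in arm.landmark_of('shutter_grip','wrist')[:1]: print(r,at(f,r['centre'],92.5))
E
```

```text
before-turn tool dx,dy mm 1.1 0.3 rows 1 per row [0.0011 0.0003]
after-turn tool dx,dy mm 1.1 0.3 rows 1 per row [0.0011 0.0003]
dz tool 82.5 turn(tool) -0.003 rows>= 1  now [553.7  90.1 332.5] yaw 112.96 j6 -1.88 t 52.17 w 0.801
{'centre': [241.1, 320.5], 'confidence': 0.56} [545.89729094  87.92866215  92.5       ]
```

View pics/w33.png

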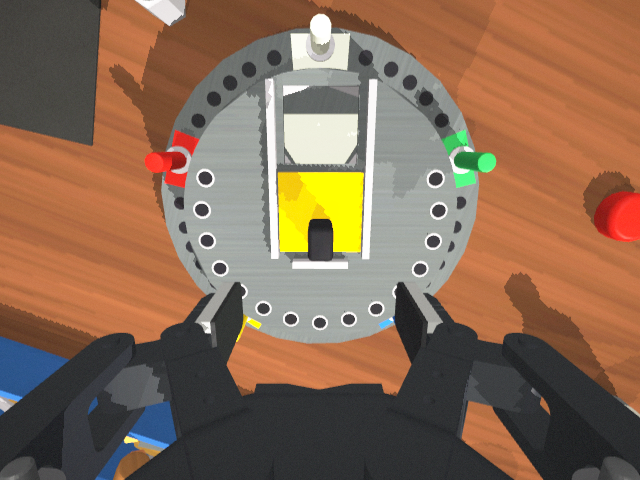

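Emit:
play_rows --targets '[[[0.001,0,0.03],0,0.3],[[0,0,0.03],0,0.4],[[0,0,0.0225],0,0.4],[[0,0,0],0,1],[[0,0,0],0,1],[[0,0,0],0,1],[[0,0,0],0,1],[[0,0,0],0,1]]' --force 40

```text
clock: 52.93
position: [552.8, 91.6, 251.1]
ee_rot: [3.14, 0.002, 1.973]
contact_force: [4.9, -9.3, -2.5]
grip_width: 0.177
```

Emit:
play_rows --targets '[[[0,-0.008,0],0,1],[[0,-0.008,0],0,1],[[0,-0.008,0],0,1],[[0,-0.008,0],0,1],[[0,-0.008,0],0,1],[[0,-0.008,0],0,1],[[0,-0.004,0],0,1],[[0,-0.002,0],0,1],[[0,0,0],0,1]]'

```text
clock: 53.68
position: [502.7, 70.5, 251.1]
ee_rot: [3.141, 0.001, 1.973]
contact_force: [2.2, -9.1, -1.5]
grip_width: 0.178
```

Emit:
play_rows --targets '[[[0,-0.002,0],0,1],[[0,-0.002,0],0,1],[[0,0,0],0,1]]'

```text
clock: 53.93
position: [499.1, 69.0, 251.1]
ee_rot: [3.141, 0.001, 1.974]
contact_force: [1.7, -9.0, -2.2]
grip_width: 0.177
```

Emit:
play_rows --targets '[[[0,-0.002,0],0,1],[[0,-0.001,0],0,1],[[0,0,0],0,1]]'

```text
clock: 54.18
position: [497.5, 68.4, 251.3]
ee_rot: [3.135, 0.002, 1.973]
contact_force: [21.1, 0.2, -13.9]
grip_width: 0.178
```

Emit:
play_rows --targets '[[[0,-0.001,0],0,1],[[0,-0.001,0],0,1],[[0,0,0],0,1]]'

```text
clock: 54.43
position: [496.4, 67.9, 251.6]
ee_rot: [3.131, 0.003, 1.973]
contact_force: [32.4, 5.3, -22.0]
grip_width: 0.177
```

Force rises at the shut stop. Relax, release, lift away and look.

Emit:
play_rows --targets '[[[0,0.003,0],0,1],[[0,0,0],0,0.6],[[0,0,0],0,0.4],[[0,0,0],0,0.4],[[0,0,-0.02],0,0.3],[[0,0,-0.035],0,0.2],[[0,0,-0.04],0,0],[[0,0,-0.03],0,0],[[0,0,0],0,0]]'

```text
clock: 55.18
position: [497.6, 68.7, 381.9]
ee_rot: [3.133, 0.003, 1.974]
contact_force: [0.7, -0.3, 0.5]
grip_width: 0.997
```

```bash
python3 - <<'E'
from h import *
f=arm.grab_frame('wrist'); cv2.imwrite('pics/w34.png',f['image'])
f=arm.grab_frame('side'); cv2.imwrite('pics/s34.png',cv2.resize(f['image'][200:350,220:420],None,fx=3,fy=3))
look(['shutter_grip','window','axis','peg_white','peg_red','plain_sleeve_c','red_cap','hammer','wrench'],cams=('wrist','top','side'),mn=.5)
print(arm.get_obs())
E
```

```text
wrist shutter_grip 0.86 [225.8 317.2] [491.5  64.5]
wrist window 0.83 [203.9 315.5] [479.9  57.9]
wrist axis 0.77 [270.7 319.4] [533.8  84.4]
wrist peg_white 0.69 [129.  315.4] [423.8  33.8]
wrist peg_white 0.52 [222.1 195.6] [544.  -36.9]
wrist peg_red 0.85 [221.8 194.7] [544.1 -37.8]
wrist plain_sleeve_c 0.63 [ 89.1 186.6] [437.  -88.2]
wrist red_cap 0.74 [261.4 566. ] [442.3 340.3]
top shutter_grip 0.6 [257.7 309. ] [498.7  67.5]
top window 0.83 [265.4 310.7] [479.8  64.2]
top window 0.6 [220.6 264.1] [597.6 182.8]
top axis 0.86 [240.5 300.3] [544.3  89.9]
top peg_white 0.91 [288.2 320.8] [420.4  39.5]
top peg_red 0.62 [238.4 346.4] [549.7 -30.3]
top red_cap 0.78 [281.4 209.8] [443.  340.5]
top hammer 0.69 [175.9 449.9] [ 721.  -322.3]
top hammer 0.69 [287.2 320.5] [421.8  40.6]
top wrench 0.57 [295.9 178.1] [405.5 426.2]
side shutter_grip 0.81 [260.8 327.3] [497.1  55.4]
side window 0.79 [277.2 334.6] [470.3  64.3]
side axis 0.82 [265.8 302.2] [541.6  83.4]
side peg_white 0.7 [285.4 360.2] [428.7  30. ]
side peg_red 0.56 [238.2 335. ] [553.8 -44.2]
side peg_red 0.55 [398.6 250.8]
[... 241 characters left out ...]
.4] [408.4 433.3]
{'clock': 56.7833, 'joint_positions': array([ 6.38296317e-02,  2.20612556e-01,  1.69125750e+00,  1.04140337e-05,
        1.22972628e+00, -1.90958728e+00]), 'dq': array([-0.00105492, -0.00106152,  0.00160781, -0.00087255, -0.00102418,
       -0.00081544]), 'joint_torque': array([ 2.91875849e-04, -4.83166409e+01, -3.48808336e+01, -8.92426510e-05,
        1.54944023e-04, -7.28141345e-05]), 'position': array([497.51292471,  68.47465143, 375.48654037]), 'ee_rot': array([-3.14159244e+00, -1.04801654e-05,  1.97341343e+00]), 'contact_force': array([-0.81106475,  0.31690339,  0.60120369]), 'ft_torque': array([ 0.01456869, -0.00486121,  0.04322636]), 'grip_width': 1.0009116992421452}
```

View pics/w34.png

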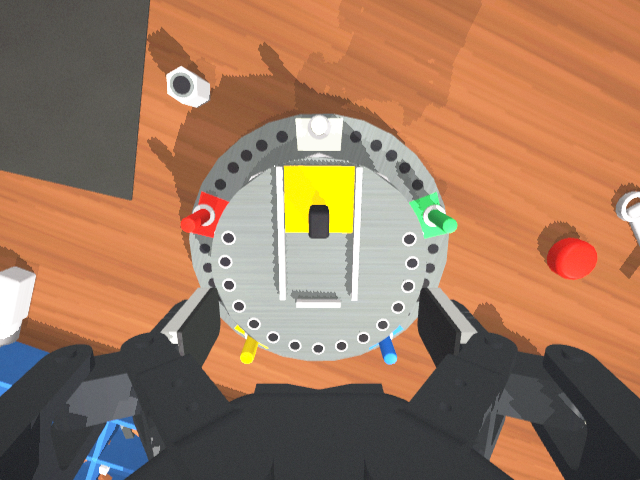

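View pics/s34.png

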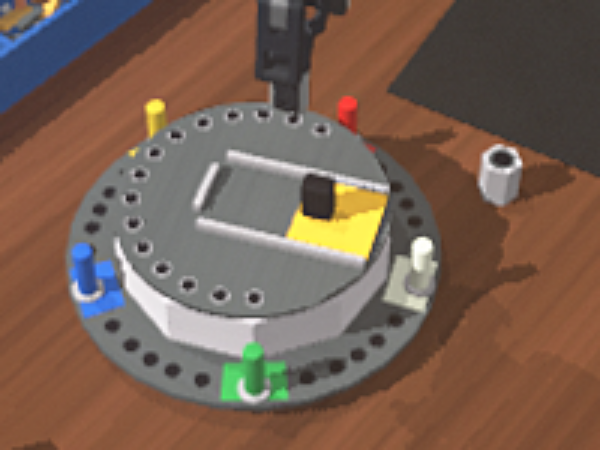

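```bash
python3 - <<'E'
from h import *
f=arm.grab_frame('wrist'); i=f['image']; cv2.imwrite('pics/w35z.png',cv2.resize(i[110:320,220:430],None,fx=2.8,fy=2.8,interpolation=2))
for r,z in((166,73.5),(233.5,73.5),(166,76),(300,76)): 
    p=at(f,(r,318),z); d=p[:2]-np.array([478.2,57.8]); print(r,p.round(1),round(d@np.array([.92,.392]),1))
E
```

```text
166 [449.7  47.3  73.5] -30.3
233.5 [501.   69.1  73.5] 25.5
166 [449.6  47.3  76. ] -30.5
300 [556.4  92.7  76. ] 85.6
```

View pics/w35z.png

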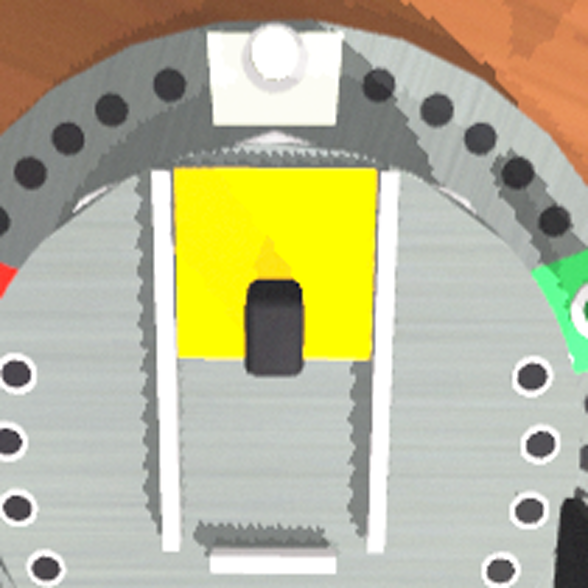

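```bash
python3 - <<'E'
from station import arm
print(arm.sign_off()); print(arm.get_obs()['clock'])
E
```

```text
the job is handed in; nothing more can be done
None
the job is handed in; nothing more can be done
```

The job is handed in at about 57 s on the robot's clock, out of 210 s. All four banded sleeves are in the bins of their own colours, the white bin is parked under the window and the shutter is shut. No verdict was reported.

**What I did**
- I pulled the shutter open until it pressed on its end stop at about 40 N. It had started roughly 12 mm open.
- I turned the carousel by gripping its rim pegs and loaded green, blue, yellow, then red.
- The red sleeve was knocked off the mat onto its side during the run. I found it again, gripped it by its ends and dropped it in lying down.
- I then turned the carousel on to white and pushed the shutter back until it pressed on its shut stop at about 33 N.

**Last checks**
- **Sleeves:** the picture after each drop showed that sleeve in its own bin: three upright, red lying flat. I could not look into the bins again once the carousel had turned on.
- **White bin:** the wrist picture shows its peg in line with the window. The network's peg readings put it about 2° off, roughly 2–3 mm at the bin, against the 12 mm allowed. Some individual readings were up to about 7° off (about 7 mm).
- **Shutter:** it travelled about 60 mm between its stops, and its plate reaches the outer ends of the rails. I judge it shut to within about 2 mm.
- **Bystanders:** the red cap, hammer, wrench and plain sleeve all read within about 15 mm of where they started, which is within the scatter of the readings.
- **Robot:** the gripper was open, about 130 mm above the shutter's grip block and touching nothing.

**What disagreed:** the network's readings of the window, axis and shutter grip differed by up to about 10 mm between cameras. I relied on the rail edges in the pictures and on contact forces instead.

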